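# Sift loose garlic cloves from whole bulbs

## Robot

A 6-joint arm with a two-finger parallel gripper is mounted at the origin on the work surface. World frame = base frame: x ahead of the robot, y to its left, z up, the work surface at z = 0. Lengths are in m, angles in rad, forces in N, time in s.
With the tool pointing down it reaches from about 0.275 to 0.85 m from the base axis. Payload 19 kg.
Tool frame: the origin (TCP) lies on the centre line of the jaws, within the pads' length; the fingertips stand 14 mm ahead of it and the grasp point (between the pads) lies 5 mm behind it; z points along the fingers, y is the direction in which the jaws open and shut (so a half turn about z gives the same grasp; the last joint's range is limited). The gripper opens to 85 mm and grips with 20 to 120 N. Pads are 22 mm wide; open, the fingers measure 114 mm over their backs; the gripper's body (76 mm by 85 mm) begins 54 mm behind the grasp point. The pads swing forward as they close: fully open they stand 13 mm farther back than shut.
Start: joints at [-1.267, 0.15, 1.437, -0, 1.554, -0.134], TCP at [0.244, -0.521, 0.245] pointing down, gripper open.
Joint ranges: [-2.8, 2.8], [-0.68, 2.1], [0.12, 2.68], [-1.39, 4.53], [0.16, 2.79], [-2.81, 2.81]. Speed limits (rad/s): [1.89, 1.89, 2.22, 3.01, 3.01, 3.01].

## Interface

Orientations are given as a unit quaternion [x, y, z, w].
In Python, from rig import manip gives the robot as it stands.
- The arm moves only by the tool drive_tool, never from a script. Its argument "commands" is a list of rows, each a list of 6 numbers: the shift along the tool's x, y, z as a fraction of full scale, then the turn, a rotation vector about the tool's x, y, z as a fraction of full scale. A call has 1 to 10 rows; each row is the pose to reach, as a shift and turn from the pose commanded when the call began, along the tool's axes at that moment; what a row does not reach only later rows make up. Full scale, the value 1, is 0.1 m for a shift and 60 degrees for a turn. A row lasts 1/10 s, in which the tool goes at most 50 mm and 8.59 degrees, less where a joint would pass 70% of its speed; a pose out of reach is approached as far as the arm can. A call with a number of a shift or a turn outside -1 to 1 is refused whole. A call with a gripper value outside its range is refused whole. "claw" is the opening, from -1 (shut) to 1 (fully open), set as the call begins (left out, the last holds). The fingers move at their own pace and stop on an object; the grip force is fixed at half the most. Time passes only in rows, so rows that repeat a pose let the fingers close. It gives the time, the measured TCP pose, the force and the opening at its end, in the units of the state.
- manip.read_state(): the state, without advancing time (a new reading comes with each control period).
- manip.read_camera(name): name is "scene" or "top" or "wrist"; returns a dict with "frame" (420x560x3 uint8, blue, green, red), "mtx" (3x3 intrinsics, pixels), "k1" (the pictures are not rectified: a ray, as slopes to the right and down, at radius r is drawn at 1 + k1 r^2 times it, then the intrinsics apply), "T" (4x4, takes a point from camera to world coordinates); the wrist camera has in their place "mount" (4x4, takes a point from camera to tool coordinates, whose origin is the TCP and whose axes are the flange's). Camera axes: x right, y up, looking along -z (the intrinsics and any distortion apply to the point x, -y, -z); pixel columns grow to the right and rows downward; lengths in m; the calibration is good to about 2 mm. A picture is of the moment at which its call begins: read the wrist's pose just before it. There is no depth.
- manip.hand_in(): hands the job in, once; it reports no verdict.
Trained networks look in the newest picture that a camera, given by its name, has taken for a name from the list of things; names that differ only in an ending like _2 or _b are one class to them, and where a whole thing is asked for, a point or a joint stands for the part that bears it (a point fixed in the world has none). Each returns a list of dicts, best first, with "p" (0 to 1); they miss things now and then, are a little off and sometimes report something else, mostly with a low value. They report only what shows in the picture. A call takes as long as a camera call. They do not tell look-alikes from the thing itself.
- manip.find_in(name, camera): "rect" ([left, top, width, height] in pixels, round what is visible of it).
- manip.regions_of(name, camera): "pixels" (420x560 bool, what is visible of it) and "rect" ([left, top, width, height] in pixels, round what is visible of it).
- manip.pinpoint(name, camera): "xy" ([column, row] in pixels: a listed point, or the origin of a listed thing).
The state is a dict: "time_s": time; "joint_pos": joint angles; "joint_velocities": joint speeds; "joint_torque": joint torques, N m; "position": TCP position; "orientation": TCP orientation; "ft_force": force on the tool from outside, world axes, zero at the start; "moment": the same for the moment, N m; "gripper_width": finger opening in m.
Only numpy, scipy, OpenCV 4.12 (cv2) and the standard library are available. Lean on these libraries where they do the work, as an engineer would, in place of code of your own. Each camera call takes 0.05 s, during which the arm holds its last target. There are 200 camera calls.

## Task

Lift the lid off the steel pan by its knob and rest it on the cork mat, then hold the sieve level over the pan by its post and shake it side to side until every loose garlic clove has dropped into the pan while all the whole bulbs are still in the sieve. Then stand the sieve back on its board, move the whole bulbs into the wooden tray, and put the lid back squarely so that it covers the pan. Do not pick cloves out of the sieve by hand; anything spilt on the counter has to be picked up and put into the pan (cloves) or the tray (bulbs); leave the pestle and the bottle alone.

Things in the scene. Friction and masses are not known exactly. Their poses are not given: they have to be found in the camera images.
- pan: open-topped stainless food pan, fixed to the counter, outside 204 (its x) x 176 (its y) mm, 75 mm high, walls and floor 4 mm; origin at the centre of its underside. The lid starts on its rim.
- lid: loose flat stainless lid of the pan, 216 (x) x 188 (y) x 4 mm, 350 g, without any lip: it just lies on the pan's rim (its underside 75 mm above the counter when on). In its middle a round black knob 30 mm across reaches from 10 to 38 mm above the underside. Origin at the centre of its underside. Its x runs along the pan's x.
- trivet: round cork mat 160 mm across, 8 mm high, fixed to the counter: the resting place for the lid while it is off; origin at the centre of its underside.
- board: wooden chopping board 220 (x) x 180 (y) x 12 mm, fixed to the counter: the resting place of the sieve; origin at the centre of its underside.
- sieve: rectangular stainless sieve, 178 (x) x 148 (y) mm outside, walls 30 mm high, 4 mm thick, 400 g empty; origin at the centre of its lower edge, z up; starts standing on the board. Its floor, 10 mm up, is three solid bands along y (x from -85 to -41, -15 to 15, 41 to 85 mm), each a trough 2 to 3 mm deep sloped about 8 degrees to its centre line, with two open slots between.
- sieve_post (a point): point to grasp on the sieve's upright dark wooden lifting post, 60 mm above the sieve's origin, in its middle. The post is 20 mm (sieve x) by 26 mm (sieve y) in section and ends 72 mm above the origin; pinch it from above across x.
- sieve_slot_a (a point): middle of the slot on the sieve's +x side, at floor height: open, 26 mm wide (x 15 to 41 mm), 140 mm long in y. Cloves stay in the troughs while the sieve is carried level and smoothly (to about 0.15 m/s), and roll across x into the slots when it is shaken along its x (strokes of about 50 mm at 0.3 m/s or more). Bulbs are too big to fall through.
- sieve_slot_b (a point): middle of the like slot on the -x side (x -41 to -15 mm).
- basket: shallow loose wooden tray for the whole bulbs, 210 (x) x 150 (y) mm outside, 32 mm high, walls and floor 6 mm, 600 g; origin at the centre of its underside.
- bulb1: whole garlic bulb: flat-bottomed ivory body 50 mm across, sides 26 mm high, shoulder to 38 mm, and on top a stiff upright round stalk 16 mm thick that ends 66 mm above the underside and can be grasped; 55 g; origin at the centre of its underside, z along the stalk. Starts standing in a corner of the sieve; may be absent (None).
- bulb2: whole garlic bulb: flat-bottomed ivory body 50 mm across, sides 26 mm high, shoulder to 38 mm, and on top a stiff upright round stalk 16 mm thick that ends 66 mm above the underside and can be grasped; 55 g; origin at the centre of its underside, z along the stalk. Starts standing in a corner of the sieve; may be absent (None).
- bulb3: whole garlic bulb: flat-bottomed ivory body 50 mm across, sides 26 mm high, shoulder to 38 mm, and on top a stiff upright round stalk 16 mm thick that ends 66 mm above the underside and can be grasped; 55 g; origin at the centre of its underside, z along the stalk. Starts standing in a corner of the sieve; may be absent (None).
- bulb4: whole garlic bulb: flat-bottomed ivory body 50 mm across, sides 26 mm high, shoulder to 38 mm, and on top a stiff upright round stalk 16 mm thick that ends 66 mm above the underside and can be grasped; 55 g; origin at the centre of its underside, z along the stalk. Starts standing in a corner of the sieve; may be absent (None).
- clove1: a loose garlic clove, a plump ivory capsule 19 mm thick and 25 mm long (along its own y), 10 g; origin at its centre. Starts lying in one of the troughs of the sieve; may be absent (None).
- clove2: a loose garlic clove, a plump ivory capsule 19 mm thick and 25 mm long (along its own y), 10 g; origin at its centre. Starts lying in one of the troughs of the sieve; may be absent (None).
- clove3: a loose garlic clove, a plump ivory capsule 19 mm thick and 25 mm long (along its own y), 10 g; origin at its centre. Starts lying in one of the troughs of the sieve; may be absent (None).
- clove4: a loose garlic clove, a plump ivory capsule 19 mm thick and 25 mm long (along its own y), 10 g; origin at its centre. Starts lying in one of the troughs of the sieve; may be absent (None).
- pestle: bystander: dark wooden pestle, 190 mm long, 40 mm thick, lying behind the task's things; origin under its middle.
- sauce: bystander: amber sauce bottle 60 mm across, 190 mm high, at the back; origin at the centre of its underside.
Mind the look-alikes: they are no part of the job. Leave any orange look-alike of the bulb3 alone. Leave any purple look-alike of the sieve alone.

How it is judged:
On the way, in this order (a step that is already met when the one before it is completed fails the run):
1. the lid rests on the cork mat, let go (horizontal distance between lid and trivet below 0.06 m and height (world z) of lid below 0.018 m and angle between lid's own z axis and vertical below 0.08 rad and contact force between the fingers and lid below 0.1 N and linear speed of lid below 0.02 m/s), for 0.2 s.
2. every clove lies in the pan while the sieve, held over the pan by the robot, still carries every bulb (x of clove1 in the frame of pan between -0.1 and 0.1 m and y of clove1 in the frame of pan between -0.086 and 0.086 m and z of clove1 in the frame of pan between 0 and 0.07 m and x of clove2 in the frame of pan between -0.1 and 0.1 m and y of clove2 in the frame of pan between -0.086 and 0.086 m and z of clove2 in the frame of pan between 0 and 0.07 m and x of clove3 in the frame of pan between -0.1 and 0.1 m and y of clove3 in the frame of pan between -0.086 and 0.086 m and z of clove3 in the frame of pan between 0 and 0.07 m and x of clove4 in the frame of pan between -0.1 and 0.1 m and y of clove4 in the frame of pan between -0.086 and 0.086 m and z of clove4 in the frame of pan between 0 and 0.07 m and x of bulb1 in the frame of sieve between -0.085 and 0.085 m and y of bulb1 in the frame of sieve between -0.07 and 0.07 m and z of bulb1 in the frame of sieve between 0 and 0.045 m and x of bulb2 in the frame of sieve between -0.085 and 0.085 m and y of bulb2 in the frame of sieve between -0.07 and 0.07 m and z of bulb2 in the frame of sieve between 0 and 0.045 m and x of bulb3 in the frame of sieve between -0.085 and 0.085 m and y of bulb3 in the frame of sieve between -0.07 and 0.07 m and z of bulb3 in the frame of sieve between 0 and 0.045 m and x of bulb4 in the frame of sieve between -0.085 and 0.085 m and y of bulb4 in the frame of sieve between -0.07 and 0.07 m and z of bulb4 in the frame of sieve between 0 and 0.045 m and z of sieve in the frame of pan above 0.06 m and horizontal distance between sieve and pan below 0.08 m and contact force between the fingers and sieve above 1 N), for 0.2 s.
At the end, for the whole second after the job is handed in: every clove present is in the pan; every bulb present is in the wooden tray (any way up); the sieve stands flat on its board within 40 mm of the board's centre; the lid lies flat on the pan's rim, centred within 15 mm and turned less than 0.12 rad; lid and sieve at rest (x of clove1 in the frame of pan between -0.1 and 0.1 m and y of clove1 in the frame of pan between -0.086 and 0.086 m and z of clove1 in the frame of pan between 0 and 0.07 m and x of clove2 in the frame of pan between -0.1 and 0.1 m and y of clove2 in the frame of pan between -0.086 and 0.086 m and z of clove2 in the frame of pan between 0 and 0.07 m and x of clove3 in the frame of pan between -0.1 and 0.1 m and y of clove3 in the frame of pan between -0.086 and 0.086 m and z of clove3 in the frame of pan between 0 and 0.07 m and x of clove4 in the frame of pan between -0.1 and 0.1 m and y of clove4 in the frame of pan between -0.086 and 0.086 m and z of clove4 in the frame of pan between 0 and 0.07 m and x of bulb1 in the frame of basket between -0.105 and 0.105 m and y of bulb1 in the frame of basket between -0.075 and 0.075 m and z of bulb1 in the frame of basket between 0 and 0.045 m and x of bulb2 in the frame of basket between -0.105 and 0.105 m and y of bulb2 in the frame of basket between -0.075 and 0.075 m and z of bulb2 in the frame of basket between 0 and 0.045 m and x of bulb3 in the frame of basket between -0.105 and 0.105 m and y of bulb3 in the frame of basket between -0.075 and 0.075 m and z of bulb3 in the frame of basket between 0 and 0.045 m and x of bulb4 in the frame of basket between -0.105 and 0.105 m and y of bulb4 in the frame of basket between -0.075 and 0.075 m and z of bulb4 in the frame of basket between 0 and 0.045 m and horizontal distance between sieve and board below 0.04 m and height (world z) of sieve between 0.007 and 0.02 m and angle between sieve's own z axis and vertical below 0.08 rad and horizontal distance between lid and pan below 0.015 m and z of lid in the frame of pan between 0.07 and 0.08 m and angle between the x axis of lid and the x axis of pan, either way round below 0.12 rad and angle between lid's own z axis and vertical below 0.05 rad and linear speed of each of sieve, lid below 0.02 m/s); the robot touches nothing.
It fails at once if a clove lying in the sieve is picked at with the fingers ((contact force between the fingers and clove1 above 1 N and (x of clove1 in the frame of sieve between -0.085 and 0.085 m and y of clove1 in the frame of sieve between -0.07 and 0.07 m and z of clove1 in the frame of sieve between 0.01 and 0.028 m)) or (contact force between the fingers and clove2 above 1 N and (x of clove2 in the frame of sieve between -0.085 and 0.085 m and y of clove2 in the frame of sieve between -0.07 and 0.07 m and z of clove2 in the frame of sieve between 0.01 and 0.028 m)) or (contact force between the fingers and clove3 above 1 N and (x of clove3 in the frame of sieve between -0.085 and 0.085 m and y of clove3 in the frame of sieve between -0.07 and 0.07 m and z of clove3 in the frame of sieve between 0.01 and 0.028 m)) or (contact force between the fingers and clove4 above 1 N and (x of clove4 in the frame of sieve between -0.085 and 0.085 m and y of clove4 in the frame of sieve between -0.07 and 0.07 m and z of clove4 in the frame of sieve between 0.01 and 0.028 m))).
It fails at once if a bystander (pestle, bottle) is pushed more than 40 mm (distance of any of pestle, sauce from where it was at the start of the episode above 0.04 m).
It fails at once if the sieve is tipped more than 0.5 rad instead of being held level (angle between sieve's own z axis and vertical above 0.5 rad).
Of clove1, clove2, clove3, clove4 only 2 to 4 are there at a start; the rules pass over those that are not, and their reading is None.
Of bulb1, bulb2, bulb3, bulb4 only 2 to 4 are there at a start; the rules pass over those that are not, and their reading is None.
At some moment in a run one of basket, lid may be knocked a few centimetres aside while the robot is not near it.
It also fails if it takes over 210 s, if anything falls off the work surface, if the arm or the gripper's body presses on something with over 40 N, if the wrist force passes 120 N, or if a joint passes its speed limit or range.

## Working session

There is one attempt and no reset: what is moved stays moved. The work goes in short steps, Python scripts to look and compute and a tool call to move; the robot and the scene stay as the last step left them, time stands still between calls to the robot, and variables do not carry over. Pictures are saved under pics/ and viewed, on a budget of 14 in all, crops included, one or two more only if the job needs it, and the job is handed in when it is done.

Besides the shell and the picture viewer there is one more tool, called after "Call:" in YAML: its name, and indented under it one key for each argument. drive_tool: Moves the arm, as the interface text tells. Its arguments: {"type":"object","properties":{"commands":{"type":"array"},"claw":{"type":"number"}},"required":["commands"]}

```bash
mkdir -p pics; ls; cat > h.py <<'E'
import numpy as np, cv2
from rig import manip
from scipy.spatial.transform import Rotation as R
def cam(name):
    s=manip.read_state(); c=manip.read_camera(name)
    if name=="wrist":
        T=np.eye(4);T[:3,:3]=R.from_quat(s["orientation"]).as_matrix();T[:3,3]=s["position"]
        c["T"]=T@np.array(c["mount"])
    c["T"]=np.array(c["T"]);c["mtx"]=np.array(c["mtx"]);return c
def ray(c,uv):
    K=c["mtx"]; d=np.array([(uv[0]-K[0,2])/K[0,0],(uv[1]-K[1,2])/K[1,1]]); x=d.copy()
    for _ in range(20): x=d/(1+c["k1"]*(x@x))
    v=c["T"][:3,:3]@np.array([x[0],-x[1],-1]); return c["T"][:3,3],v
def w(c,uv,z):
    o,v=ray(c,uv); return (o+v*(z-o[2])/v[2])
def px(c,p):
    q=np.linalg.inv(c["T"])@np.append(p,1); x=np.array([q[0],-q[1]])/-q[2]; x=x*(1+c["k1"]*(x@x))
    return np.array([c["mtx"][0,0]*x[0]+c["mtx"][0,2],c["mtx"][1,1]*x[1]+c["mtx"][1,2]])
E
python3 - <<'E'
from h import *
ims=[]
for n in ("top","scene"):
    c=cam(n);cv2.imwrite(f"pics/{n}0.png",cv2.resize(c["frame"],(800,600)))
    print(n,c["T"].round(3).tolist(),c["k1"],c["mtx"].round(1).tolist())
    Z=dict(lid=.075,trivet=0,board=0,sieve=.012,sieve_post=.072,basket=0,bulb1=.025,clove1=.03,pan=0,pestle=0,sauce=0)
    for t,z in Z.items():
        for d in manip.pinpoint(t,n)[:6]:
            if d["p"]>.2: print(t,round(d["p"],2),np.round(d["xy"],1),w(c,d["xy"],z).round(3))
print(manip.read_state())
E
```

```text
pics
top [[-0.018, 0.995, -0.101, 0.357], [-1.0, -0.02, -0.015, -0.03], [-0.016, 0.101, 0.995, 1.316], [0.0, 0.0, 0.0, 1.0]] 0.030331997493699563 [[493.8, 0.0, 277.7], [0.0, 493.8, 209.6], [0.0, 0.0, 1.0]]
lid 0.7 [229.1 195.5] [0.521 0.111 0.075]
trivet 0.82 [404.4 206.5] [ 0.492 -0.348  0.   ]
board 0.57 [315.4 196. ] [ 0.525 -0.112  0.   ]
sieve 0.83 [437.8 308.9] [ 0.224 -0.419  0.012]
sieve 0.67 [315.3 196. ] [ 0.524 -0.111  0.012]
sieve_post 0.75 [444.7 312. ] [ 0.222 -0.417  0.072]
sieve_post 0.6 [315.8 198.3] [ 0.51  -0.109  0.072]
basket 0.64 [141.7 216.3] [0.48  0.355 0.   ]
bulb1 0.72 [334.6 218.4] [ 0.462 -0.16   0.025]
bulb1 0.71 [364.3 132.9] [ 0.689 -0.245  0.025]
bulb1 0.52 [301.3 218.6] [ 0.463 -0.072  0.025]
bulb1 0.5 [330.2 176.5] [ 0.573 -0.151  0.025]
clove1 0.42 [315.4 222.7] [ 0.451 -0.109  0.03 ]
clove1 0.4 [304.1 201. ] [ 0.509 -0.081  0.03 ]
pestle 0.91 [280.2 109.8] [ 0.765 -0.022  0.   ]
sauce 0.74 [223.6 107.9] [0.773 0.132 0.   ]
sauce 0.64 [329.  175.1] [ 0.581 -0.15   0.   ]
scene [[0.752, -0.341, 0.565, 1.22], [0.659, 0.411, -0.63, -0.812], [-0.017, 0
[... 1101 characters left out ...]
nt_pos': array([-1.26702334e+00,  1.50462411e-01,  1.43741634e+00,  6.31899337e-06,
        1.55381547e+00, -1.34001370e-01]), 'joint_velocities': array([9.73367528e-04, 1.03501587e-03, 7.09594588e-04, 1.43154676e-03,
       7.05227633e-05, 2.28602317e-03]), 'joint_torque': array([-1.28021042e-03, -7.12824368e+01, -5.71048772e+01, -7.55902238e-05,
        1.52167679e-03,  1.68617589e-05]), 'position': array([ 0.24372699, -0.52074282,  0.24527984]), 'orientation': array([ 9.76139706e-01,  2.17143437e-01, -1.15766488e-06, -5.08650203e-05]), 'ft_force': array([-1.02206207,  0.09772133, -0.32618393]), 'moment': array([-0.00967136, -0.00576904,  0.02689916]), 'gripper_width': 0.08550002654530112}
```

View pics/top0.png

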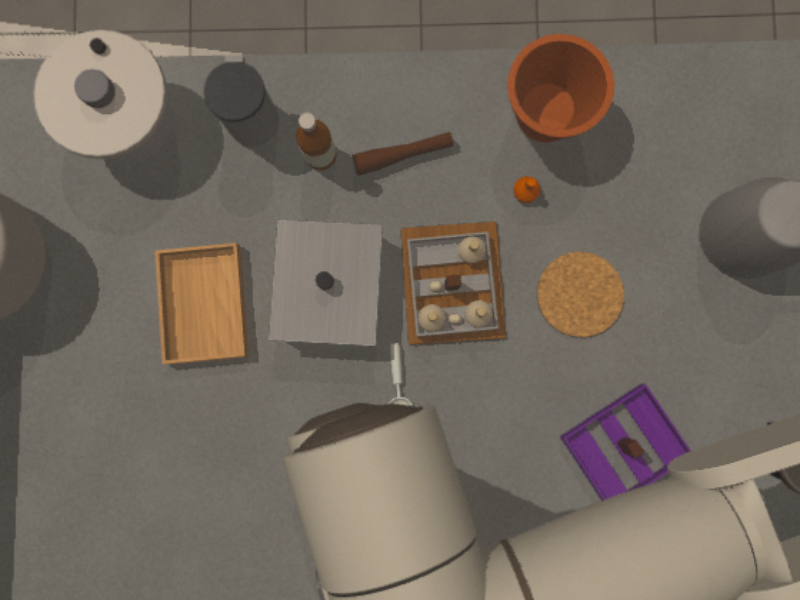

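View pics/scene0.png

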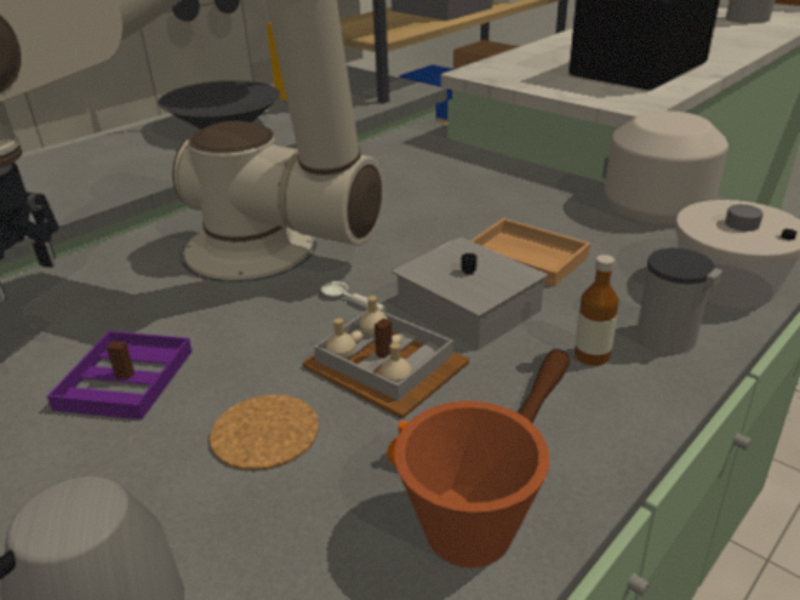

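Three bulbs and at least two cloves are in the steel sieve (post about (453,283)). The lid knob is at (324,281), the mat at (580,294) and the tray at (200,303). The purple sieve and orange bulb are the look-alikes. Next I measure outlines and yaw.

```bash
python3 - <<'E'
from h import *
def rect(c,m,z):
    cs,_=cv2.findContours(m.astype(np.uint8),cv2.RETR_EXTERNAL,cv2.CHAIN_APPROX_NONE)
    k=max(cs,key=cv2.contourArea)[:,0,:]
    P=np.array([w(c,u,z)[:2] for u in k]).astype(np.float32)
    r=cv2.minAreaRect(P*1000); return np.round(r[0],0),np.round(r[1],0),round(r[2],1)
for n in ("top","scene"):
    c=cam(n)
    for t,z in dict(lid=.079,trivet=.008,board=.012,sieve=.042,basket=.032,pan=.075,bulb1=.02,clove1=.03,sieve_post=.07).items():
        for d in manip.regions_of(t,n)[:6]:
            if d["p"]>.25: print(n,t,round(d["p"],2),*rect(c,d["pixels"],z),np.round(d["rect"],0))
    if n=="top": print("knob",w(c,[323.5*.7,281*.7],.038))
    f=c["frame"][150:250,275:360] if n=="top" else c["frame"][190:300,200:340]
    cv2.imwrite(f"pics/crop_{n}.png",cv2.resize(f,None,fx=5,fy=5,interpolation=cv2.INTER_CUBIC))
E
```

```text
top lid 0.85 [517. 114.] [187. 216.] 85.7 [188. 155.  80.  86.]
top trivet 0.85 [ 494. -351.] [161. 159.] 82.2 [374. 178.  64.  58.]
top board 0.96 [ 520. -115.] [220. 182.] 2.8 [282. 155.  73.  88.]
top sieve 0.97 [ 514. -111.] [179. 149.] 4.5 [283. 161.  63.  75.]
top sieve 0.74 [ 222. -410.] [154. 182.] 30.7 [393. 265.  93.  82.]
top basket 0.86 [490. 347.] [212. 157.] 4.6 [108. 170.  64.  86.]
top pan 0.32 [ 571. -147.] [43. 41.] 88.5 [326. 166.  13.  17.]
top bulb1 0.69 [455. -74.] [42. 42.] 88.8 [292. 210.  19.  17.]
top bulb1 0.64 [ 691. -256.] [48. 46.] 88.6 [356. 126.  25.  16.]
top bulb1 0.55 [ 582. -151.] [51. 53.] 43.9 [321. 164.  20.  18.]
top bulb1 0.52 [ 461. -158.] [47. 47.] 88.9 [326. 212.  17.  18.]
top clove1 0.7 [ 578. -149.] [45. 45.] 88.7 [321. 167.  19.  18.]
top clove1 0.44 [ 452. -114.] [18. 19.] 43.5 [312. 221.  14.   5.]
top sieve_post 0.96 [ 224. -402.] [150. 180.] 30.9 [390. 270.  89.  83.]
top sieve_post 0.61 [ 511. -110.] [180. 146.] 4.2 [284. 164.  60.  72.]
knob [0.52337571 0.12214245 0.038     ]
scene lid 0.7 [514. 116.] [193. 218.] 85.3 [274. 166. 1
[... 351 characters left out ...]
8.]
scene basket 0.66 [498. 334.] [234. 195.] 3.5 [333. 156.  80.  43.]
scene pan 0.79 [591.  21.] [261. 212.] 37.2 [279. 193.  99.  50.]
scene bulb1 0.86 [ 541. -113.] [ 47. 106.] 41.8 [265. 241.  25.  29.]
scene bulb1 0.69 [ 677. -269.] [12. 51.] 39.8 [274. 293.  11.  35.]
scene bulb1 0.56 [ 419. -124.] [ 49. 119.] 45.5 [228. 221.  19.  28.]
scene bulb1 0.49 [411. -33.] [ 39. 123.] 32.4 [252. 207.  18.  28.]
scene clove1 0.6 [ 450. -113.] [17. 31.] 45.0 [247. 232.   8.   5.]
scene clove1 0.37 [ 510. -110.] [208. 180.] 4.9 [221. 222.  98.  58.]
scene sieve_post 0.79 [ 550. -149.] [198. 170.] 3.4 [222. 219.  94.  60.]
scene sieve_post 0.62 [ 284. -443.] [165. 199.] 31.2 [ 32. 231. 107.  62.]
```

View pics/crop_top.png

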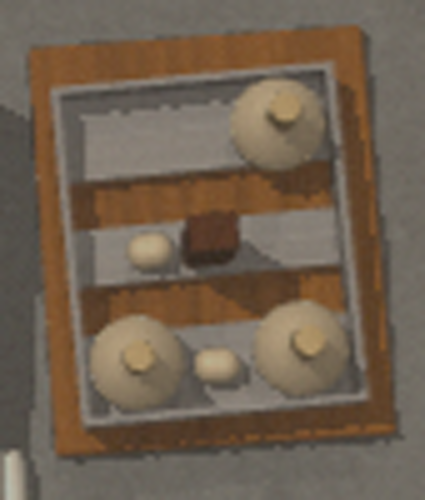

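Two cloves and three bulbs are visible. Moving to above the lid.

Call:
drive_tool:
  commands:
    - [0.3,-0.1,0,0,0,-0.14]
    - [0.6,-0.2,0,0,0,-0.28]
    - [0.99,-0.36,0,0,0,-0.42]
    - [0.99,-0.36,0,0,0,-0.56]
    - [0.99,-0.36,0,0,0,-0.7]
    - [0.99,-0.36,0,0,0,-0.84]
    - [0.99,-0.36,0,0,0,-1]
    - [0.99,-0.36,0,0,0,-1]
  claw: 1

```text
time_s: 3.0
position: [0.3182, -0.4461, 0.2453]
orientation: [0.736, 0.677, 0.0, -0.0]
ft_force: [0.2, 0.9, -0.6]
gripper_width: 0.0853
```

Call:
drive_tool:
  commands:
    - [0.33,0.08,0,0,0,0]
    - [0.66,0.16,0,0,0,0]
    - [0.96,0.25,0,0,0,0]

```text
time_s: 3.3
position: [0.3514, -0.3515, 0.2452]
orientation: [0.739, 0.674, 0.0, -0.0]
ft_force: [-0.2, 0.2, 0.6]
gripper_width: 0.0853
```

Call:
drive_tool:
  commands:
    - [0.33,0.08,0,0,0,0]
    - [0.66,0.16,0,0,0,0]
    - [0.96,0.25,0,0,0,0]

```text
time_s: 3.6
position: [0.3846, -0.2578, 0.2455]
orientation: [0.738, 0.674, 0.0, 0.0]
ft_force: [1.3, 0.7, 0.5]
gripper_width: 0.0856
```

Call:
drive_tool:
  commands:
    - [0.33,0.08,0,0,0,0]
    - [0.66,0.16,0,0,0,0]
    - [0.96,0.25,0,0,0,0]

```text
time_s: 3.9
position: [0.4177, -0.1642, 0.2455]
orientation: [0.738, 0.674, 0.0, 0.0]
ft_force: [-0.9, 0.3, -0.8]
gripper_width: 0.0856
```

Call:
drive_tool:
  commands:
    - [0.33,0.08,0,0,0,0]
    - [0.66,0.16,0,0,0,0]
    - [0.96,0.25,0,0,0,0]
    - [0.96,0.25,0,0,0,0]
    - [0.96,0.25,0,0,0,0]

```text
time_s: 4.4
position: [0.4507, -0.0718, 0.2453]
orientation: [0.737, 0.676, -0.0, -0.0]
ft_force: [-0.5, -0.3, 0.0]
gripper_width: 0.0853
```

Call:
drive_tool:
  commands:
    - [0.33,0.08,0,0,0,0]
    - [0.66,0.16,0,0,0,0]
    - [0.96,0.25,0,0,0,0]

```text
time_s: 4.7
position: [0.484, 0.0214, 0.2455]
orientation: [0.738, 0.675, 0.0, 0.0]
ft_force: [0.4, -0.8, 0.1]
gripper_width: 0.0852
```

Call:
drive_tool:
  commands:
    - [0.33,0.08,0,0,0,0]
    - [0.66,0.16,0,0,0,0]
    - [0.96,0.25,0,0,0,0]
    - [0.96,0.25,0,0,0,0]
    - [0.96,0.25,0,0,0,0]

```text
time_s: 5.2
position: [0.517, 0.1142, 0.2451]
orientation: [0.737, 0.676, -0.0, -0.0]
ft_force: [-0.6, -0.3, -0.7]
gripper_width: 0.0857
```

```bash
python3 - <<'E'
from h import *
c=cam("wrist");cv2.imwrite("pics/w1.png",c["frame"])
print(manip.read_state()["position"])
for t,z in dict(lid=.075,pan=0,sieve=.012,bulb1=.03,clove1=.03,sieve_post=.072,basket=0).items():
    for d in manip.pinpoint(t,"wrist")[:4]:
        if d["p"]>.3: print(t,round(d["p"],2),np.round(d["xy"],1),w(c,d["xy"],z).round(4))
g=cv2.cvtColor(c["frame"],cv2.COLOR_BGR2GRAY)
m=(g<60).astype(np.uint8)
n,l,s,ce=cv2.connectedComponentsWithStats(m)
for i in range(1,n):
    if s[i,4]>150: print(s[i],ce[i].round(1),w(c,ce[i],.11).round(4))
E
```

```text
[0.51690001 0.11376444 0.24515597]
lid 0.9 [282.1 191.2] [0.5172 0.1126 0.075 ]
sieve 0.95 [294.5 352.8] [ 0.513  -0.1174  0.012 ]
bulb1 0.6 [242.4 335.3] [ 0.4524 -0.0716  0.03  ]
clove1 0.73 [289.4 338.3] [ 0.5089 -0.0807  0.03  ]
clove1 0.33 [491.  269.9] [ 0.7517 -0.0124  0.03  ]
basket 0.59 [281. 187.] [0.5148 0.1009 0.    ]
basket 0.57 [486.  267.4] [ 0.7645 -0.0248  0.    ]
basket 0.53 [290.8 341.7] [ 0.5091 -0.1089  0.    ]
[479 120  26  51 457] [487.7 143.8] [0.6867 0.1452 0.11  ]
[ 534  126   26   62 1244] [548.4 157.4] [0.7416 0.1303 0.11  ]
[264 181  34  37 998] [280.3 199.1] [0.5159 0.1139 0.11  ]
[    0   201   560   219 52377] [288.3 360.3] [ 0.5092 -0.0454  0.11  ]
```

View pics/w1.png

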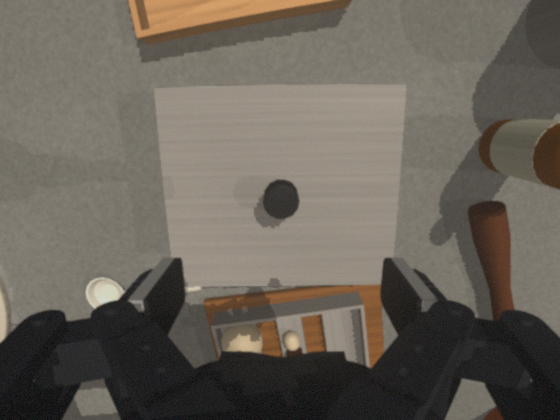

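The lid is square to the view and its knob at (281,199) lies under the TCP. Descending and gripping.

Call:
drive_tool:
  commands:
    - [0,0,0.25,0,0,0]
    - [0,0,0.5,0,0,0]
    - [0,0,0.8,0,0,0]
    - [0,0,0.8,0,0,0]

```text
time_s: 6.0
position: [0.5154, 0.1145, 0.1621]
orientation: [0.737, 0.676, -0.002, -0.002]
ft_force: [-0.0, -0.0, 0.8]
gripper_width: 0.0852
```

Call:
drive_tool:
  commands:
    - [0,0,0.2,0,0,0]
    - [0,0,0.4,0,0,0]
    - [0,0,0.55,0,0,0]
    - [0,0,0.66,0,0,0]
    - [0,0,0.66,0,0,0]

```text
time_s: 6.5
position: [0.5168, 0.1148, 0.0991]
orientation: [0.737, 0.676, -0.0, -0.0]
ft_force: [-0.4, 0.3, -0.2]
gripper_width: 0.0852
```

Call:
drive_tool:
  commands:
    - [0,0,0,0,0,0]
    - [0,0,0,0,0,0]
    - [0,0,0,0,0,0]
    - [0,0,0,0,0,0]
    - [0,0,0,0,0,0]
    - [0,0,0,0,0,0]
    - [0,0,0,0,0,0]
    - [0,0,0,0,0,0]
  claw: -1

```text
time_s: 7.3
position: [0.5172, 0.1149, 0.1001]
orientation: [0.737, 0.676, 0.0, 0.0]
ft_force: [-2.1, 0.2, 7.2]
gripper_width: 0.0285
```

Call:
drive_tool:
  commands:
    - [0,0,-0.1,0,0,0]
    - [0,0,-0.3,0,0,0]
    - [0,0,-0.5,0,0,0]
    - [0,0,-0.7,0,0,0]
    - [0,0,-0.9,0,0,0]
    - [0,0,-1,0,0,0]
    - [0,0,-1,0,0,0]
    - [0,0,-1,0,0,0]

```text
time_s: 8.1
position: [0.5167, 0.1148, 0.1986]
orientation: [0.737, 0.676, -0.0, -0.0]
ft_force: [0.0, 0.1, -4.0]
gripper_width: 0.0285
```

Call:
drive_tool:
  commands:
    - [-0.1,0,0,0,0,0]
    - [-0.3,0.01,0,0,0,0]
    - [-0.5,0.02,0,0,0,0]
    - [-0.7,0.03,0,0,0,0]
    - [-0.93,0.035,0,0,0,0]

```text
time_s: 8.6
position: [0.512, 0.0207, 0.1984]
orientation: [0.737, 0.676, -0.0, -0.001]
ft_force: [-0.7, -0.5, -2.9]
gripper_width: 0.0283
```

Call:
drive_tool:
  commands:
    - [-0.23,0,0,0,0,0]
    - [-0.46,0.01,0,0,0,0]
    - [-0.7,0.03,0,0,0,0]
    - [-0.93,0.035,0,0,0,0]

```text
time_s: 9.0
position: [0.5074, -0.0726, 0.1984]
orientation: [0.737, 0.676, -0.0, -0.001]
ft_force: [0.2, -0.4, -2.8]
gripper_width: 0.028
```

Call:
drive_tool:
  commands:
    - [-0.23,0,0,0,0,0]
    - [-0.46,0.01,0,0,0,0]
    - [-0.7,0.03,0,0,0,0]
    - [-0.93,0.035,0,0,0,0]

```text
time_s: 9.4
position: [0.5028, -0.1655, 0.1984]
orientation: [0.737, 0.676, -0.0, -0.001]
ft_force: [0.2, -0.0, -3.0]
gripper_width: 0.0286
```

Call:
drive_tool:
  commands:
    - [-0.23,0,0,0,0,0]
    - [-0.46,0.01,0,0,0,0]
    - [-0.7,0.03,0,0,0,0]
    - [-0.93,0.035,0,0,0,0]

```text
time_s: 9.8
position: [0.4982, -0.2584, 0.1983]
orientation: [0.737, 0.676, -0.0, -0.001]
ft_force: [0.5, 0.3, -3.2]
gripper_width: 0.0282
```

Call:
drive_tool:
  commands:
    - [-0.2,0,0,0,0,0]
    - [-0.4,0.01,0,0,0,0]
    - [-0.6,0.03,0,0,0,0]
    - [-0.8,0.035,0,0,0,0]
    - [-0.93,0.035,0,0,0,0]
    - [-0.93,0.035,0,0,0,0]
    - [-0.93,0.035,0,0,0,0]

```text
time_s: 10.5
position: [0.4945, -0.3499, 0.1991]
orientation: [0.737, 0.676, 0.0, -0.0]
ft_force: [0.3, 0.4, -3.5]
gripper_width: 0.0282
```

Call:
drive_tool:
  commands:
    - [0,0,0.2,0,0,0]
    - [0,0,0.4,0,0,0]
    - [0,0,0.6,0,0,0]
    - [0,0,0.8,0,0,0]
    - [0,0,1,0,0,0]

```text
time_s: 11.0
position: [0.4948, -0.349, 0.0987]
orientation: [0.736, 0.677, 0.0, 0.0]
ft_force: [1.4, -0.8, -2.4]
gripper_width: 0.0284
```

Call:
drive_tool:
  commands:
    - [0,0,0.2,0,0,0]
    - [0,0,0.35,0,0,0]
    - [0,0,0.48,0,0,0]
    - [0,0,0.58,0,0,0]
    - [0,0,0.65,0,0,0]
    - [0,0,0.66,0,0,0]
    - [0,0,0.66,0,0,0]

```text
time_s: 11.7
position: [0.4947, -0.35, 0.0335]
orientation: [0.737, 0.676, 0.0, 0.0]
ft_force: [0.1, -1.4, -3.6]
gripper_width: 0.0284
```

Call:
drive_tool:
  commands:
    - [0,0,0,0,0,0]
    - [0,0,0,0,0,0]
    - [0,0,0,0,0,0]
    - [0,0,0,0,0,0]
    - [0,0,0,0,0,0]
    - [0,0,0,0,0,0]
    - [0,0,0,0,0,0]
  claw: 1

```text
time_s: 12.4
position: [0.4945, -0.3499, 0.0333]
orientation: [0.737, 0.676, 0.0, -0.0]
ft_force: [-0.3, 0.2, 0.4]
gripper_width: 0.0852
```

Call:
drive_tool:
  commands:
    - [0,0,-0.2,0,0,0]
    - [0,0,-0.5,0,0,0]
    - [0,0,-0.8,0,0,0]
    - [0,0,-1,0,0,0]
    - [0,0,-1,0,0,0]

```text
time_s: 12.9
position: [0.4954, -0.3507, 0.1364]
orientation: [0.737, 0.676, 0.0, 0.002]
ft_force: [0.0, -0.5, 0.0]
gripper_width: 0.0853
```

Call:
drive_tool:
  commands:
    - [0,0,-0.5,0,0,0]
    - [0.2,0,-1,0,0,-0.05]
    - [0.6,0,-1,0,0,-0.1]
    - [1,0,-1,0,0,-0.158]
    - [1,0,-1,0,0,-0.158]

```text
time_s: 13.4
position: [0.5034, -0.2466, 0.2333]
orientation: [0.677, 0.736, 0.0, -0.0]
ft_force: [-0.1, -0.1, -0.6]
gripper_width: 0.0855
```

Call:
drive_tool:
  commands:
    - [0.3,0.1,0,0,0,0]
    - [0.7,0.2,0,0,0,0]
    - [0.8,0.2,0,0,0,0]
    - [0.8,0.2,0,0,0,0]

```text
time_s: 13.8
position: [0.5167, -0.1679, 0.2328]
orientation: [0.678, 0.735, -0.0, -0.0]
ft_force: [-0.3, -0.2, -0.2]
gripper_width: 0.0854
```

Call:
drive_tool:
  commands:
    - [0.3,0,0,0,0,0]
    - [0.6,0,0,0,0,0]
    - [0.6,0,0,0,0,0]
    - [0.6,0,0,0,0,0]
    - [0.6,0,0,0,0,0]

```text
time_s: 14.3
position: [0.5119, -0.1104, 0.233]
orientation: [0.679, 0.734, -0.0, -0.0]
ft_force: [0.4, 0.7, -0.2]
gripper_width: 0.0854
```

```bash
python3 - <<'E'
from h import *
c=cam("wrist");cv2.imwrite("pics/w2.png",c["frame"])
s=manip.read_state();print(s["position"],s["orientation"])
for t,z in dict(sieve=.012,bulb1=.03,clove1=.032,sieve_post=.072,pan=0).items():
    for d in manip.pinpoint(t,"wrist")[:5]:
        if d["p"]>.2: print(t,round(d["p"],2),np.round(d["xy"],1),w(c,d["xy"],z).round(4))
c=cam("top")
for d in manip.regions_of("lid","top")[:2]:
    k=np.argwhere(d["pixels"])[:,::-1]; P=np.array([w(c,u,.012)[:2] for u in k],np.float32)*1000; print(d["p"],cv2.minAreaRect(P))
E
```

```text
[ 0.51193548 -0.11036794  0.23302505] [ 6.78841080e-01  7.34285191e-01 -1.58548705e-04 -1.49144778e-04]
sieve 0.98 [282.6 183.5] [ 0.5129 -0.115   0.012 ]
bulb1 0.79 [225.5 144.3] [ 0.4532 -0.0764  0.03  ]
bulb1 0.68 [337.6 222.3] [ 0.5734 -0.1482  0.03  ]
bulb1 0.66 [228.7 224.8] [ 0.4594 -0.1599  0.03  ]
clove1 0.81 [284.3 153.8] [ 0.5119 -0.0811  0.032 ]
clove1 0.75 [222.4 180.2] [ 0.4517 -0.1123  0.032 ]
sieve_post 0.81 [282.6 194.5] [ 0.5127 -0.113   0.072 ]
0.96 ((496.0008544921875, -350.98004150390625), (189.544921875, 215.14768981933594), 85.75483703613281)
```

View pics/w2.png

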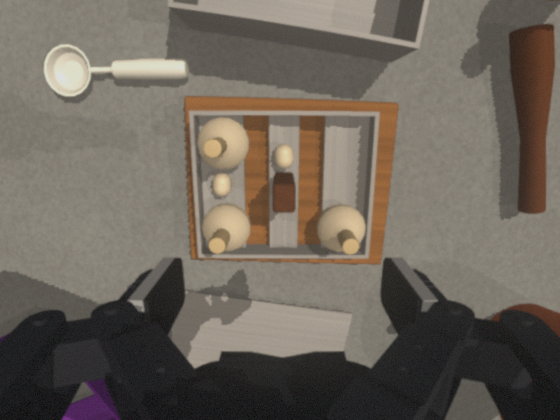

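The grip view is square to the sieve: the post is at (283,192), three bulbs and two cloves are visible, and the lid is level on the mat. Descending onto the post.

Call:
drive_tool:
  commands:
    - [-0.02,0.01,0.3,0,0,0]
    - [-0.02,0.01,0.6,0,0,0]
    - [-0.02,0.01,0.9,0,0,0]
    - [-0.02,0.01,0.9,0,0,0]

```text
time_s: 15.1
position: [0.5114, -0.1105, 0.1399]
orientation: [0.678, 0.735, -0.001, -0.003]
ft_force: [-0.0, -0.2, 0.1]
gripper_width: 0.0856
```

Call:
drive_tool:
  commands:
    - [0,0,0.2,0,0,0]
    - [0,0,0.4,0,0,0]
    - [0,0,0.6,0,0,0]
    - [0,0,0.76,0,0,0]
    - [0,0,0.76,0,0,0]
    - [0,0,0.76,0,0,0]

```text
time_s: 15.7
position: [0.5137, -0.1113, 0.0688]
orientation: [0.678, 0.735, 0.0, 0.0]
ft_force: [-0.2, 0.5, -0.3]
gripper_width: 0.0858
```

Call:
drive_tool:
  commands:
    - [0,0,0,0,0,0]
    - [0,0,0,0,0,0]
    - [0,0,0,0,0,0]
    - [0,0,0,0,0,0]
    - [0,0,0,0,0,0]
    - [0,0,0,0,0,0]
    - [0,0,0,0,0,0]
    - [0,0,0,0,0,0]
    - [0,0,0,0,0,0]
  claw: -1

```text
time_s: 16.6
position: [0.5132, -0.1111, 0.0677]
orientation: [0.678, 0.735, 0.0, 0.0]
ft_force: [-2.5, -0.5, 5.1]
gripper_width: 0.019
```

Call:
drive_tool:
  commands:
    - [0,0,-0.03,0,0,0]
    - [0,0,-0.1,0,0,0]
    - [0,0,-0.2,0,0,0]
    - [0,0,-0.32,0,0,0]
    - [0,0,-0.45,0,0,0]
    - [0,0,-0.58,0,0,0]
    - [0,0,-0.7,0,0,0]
    - [0,0,-0.8,0,0,0]
    - [0,0,-0.85,0,0,0]
    - [0,0,-0.85,0,0,0]

```text
time_s: 17.6
position: [0.5133, -0.1111, 0.153]
orientation: [0.678, 0.735, 0.0, 0.0]
ft_force: [-0.8, -0.1, -6.7]
gripper_width: 0.0193
```

```bash
python3 - <<'E'
from h import *
c=cam("scene");cv2.imwrite("pics/s2.png",cv2.resize(c["frame"][100:320,60:380],None,fx=2.4,fy=2.4))
s=manip.read_state();print(s["position"],s["orientation"],s["moment"])
E
```

```text
[ 0.51303927 -0.11103446  0.15228813] [ 6.78387580e-01  7.34704219e-01  3.79378896e-05 -3.46798964e-05] [ 0.00811188  0.00048079 -0.0108805 ]
```

View pics/s2.png

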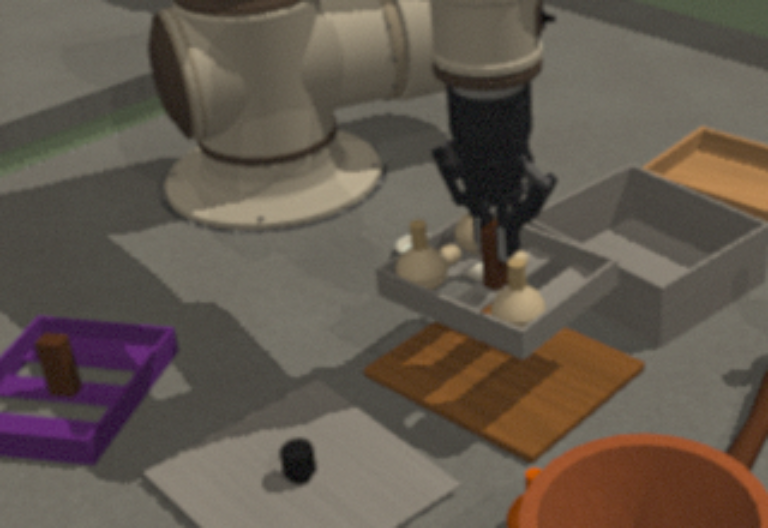

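The sieve hangs level with its bulbs and cloves aboard. Carrying it slowly over the pan.

Call:
drive_tool:
  commands:
    - [0.03,0,0,0,0,0]
    - [0.1,0.01,0,0,0,0]
    - [0.21,0.02,0,0,0,0]
    - [0.33,0.03,0,0,0,0]
    - [0.46,0.04,0,0,0,0]
    - [0.59,0.06,0,0,0,0]
    - [0.72,0.08,0,0,0,0]
    - [0.84,0.09,0,0,0,0]
    - [0.96,0.1,0,0,0,0]

```text
time_s: 18.55
position: [0.5154, -0.0134, 0.1523]
orientation: [0.678, 0.735, 0.0, -0.0]
ft_force: [0.6, -0.2, -6.8]
gripper_width: 0.0193
```

Call:
drive_tool:
  commands:
    - [0.12,0.01,0,0,0,0]
    - [0.24,0.02,0,0,0,0]
    - [0.36,0.03,0,0,0,0]
    - [0.48,0.04,0,0,0,0]
    - [0.6,0.06,0,0,0,0]
    - [0.72,0.08,0,0,0,0]
    - [0.83,0.09,0,0,0,0]
    - [0.92,0.1,0,0,0,0]
    - [0.98,0.1,0,0,0,0]
    - [1,0.1,0,0,0,0]

```text
time_s: 19.55
position: [0.5173, 0.0865, 0.1523]
orientation: [0.678, 0.735, -0.0, -0.0]
ft_force: [-0.4, -0.7, -7.1]
gripper_width: 0.0192
```

Call:
drive_tool:
  commands:
    - [0.03,0.002,0,0,0,0.01]
    - [0.08,0.004,0,0,0,0.025]
    - [0.13,0.006,0,0,0,0.042]
    - [0.18,0.01,0,0,0,0.06]
    - [0.22,0.015,0,0,0,0.08]
    - [0.25,0.02,0,0,0,0.1]
    - [0.27,0.02,0,0,0,0.12]
    - [0.28,0.02,0,0,0,0.135]
    - [0.28,0.02,0,0,0,0.145]
    - [0.28,0.02,0,0,0,0.148]

```text
time_s: 20.55
position: [0.5172, 0.1139, 0.1523]
orientation: [0.733, 0.68, 0.0, -0.0]
ft_force: [1.0, -0.6, -6.6]
gripper_width: 0.0192
```

```bash
python3 - <<'E'
from h import *
c=cam("wrist");cv2.imwrite("pics/w3.png",c["frame"])
s=manip.read_state();print(s["position"],s["orientation"],s["ft_force"])
for z,t in ((.075,"pan"),(.127,"sieve")):
  for d in manip.regions_of(t,"wrist")[:2]: print(t,d["p"],d["rect"])
E
```

```text
[0.5171626  0.11387434 0.15231276] [ 7.33397002e-01  6.79800585e-01  3.68427716e-06 -4.69043280e-05] [ 0.24289992  1.06145505 -6.67833766]
pan 0.89 [110.9, 77.1, 345.3, 257.9]
pan 0.37 [262.0, 165.4, 40.7, 47.0]
sieve 0.88 [91.0, 103.1, 385.1, 254.1]
```

View pics/w3.png

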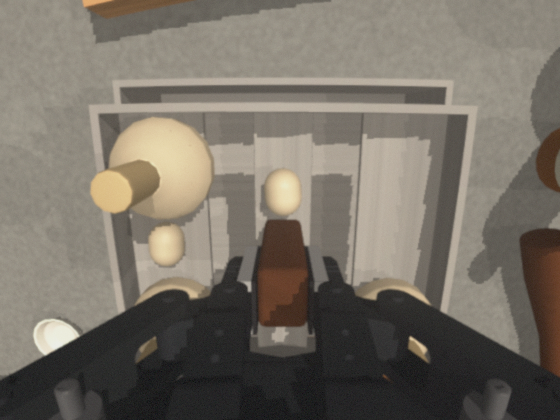

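The sieve sits centred and square over the pan. Shaking along its x.

Call:
drive_tool:
  commands:
    - [0,0.25,0,0,0,0]
    - [0,-0.15,0,0,0,0]
    - [0,-0.25,0,0,0,0]
    - [0,0.15,0,0,0,0]
    - [0,0.25,0,0,0,0]
    - [0,-0.15,0,0,0,0]
    - [0,-0.25,0,0,0,0]
    - [0,0,0,0,0,0]
    - [0,0,0,0,0,0]
    - [0,0,0,0,0,0]

```text
time_s: 21.7
position: [0.5173, 0.1139, 0.1524]
orientation: [0.733, 0.68, 0.0, -0.0]
ft_force: [-0.5, 0.1, -6.1]
gripper_width: 0.0191
```

```bash
python3 - <<'E'
from h import *
c=cam("wrist");cv2.imwrite("pics/w4.png",c["frame"])
s=manip.read_state();print(s["position"],s["orientation"],s["ft_force"])
E
```

```text
[0.51702574 0.11392546 0.15230428] [ 7.33256876e-01  6.79951716e-01 -5.48697053e-05 -1.22114701e-04] [-1.13346857 -0.45128293 -6.84570234]
```

View pics/w4.png

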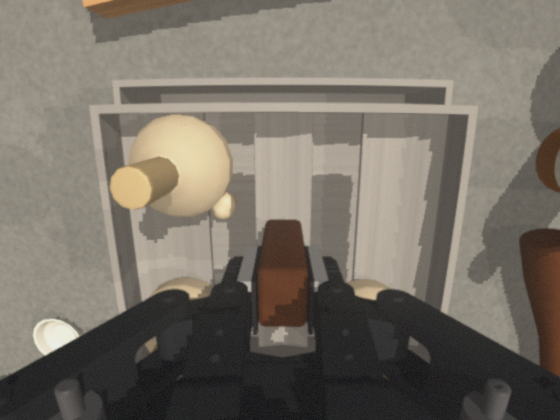

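One clove now shows at (223,206), small, in the pan under slot b; the other is out of view. I check from the scene and top cameras.

```bash
python3 - <<'E'
from h import *
out=[]
for n in ("scene","top","wrist"):
    c=cam(n)
    for t in ("clove1","bulb1"):
        for d in manip.pinpoint(t,n)[:5]:
            if d["p"]>.2: print(n,t,round(d["p"],2),np.round(d["xy"]),w(c,d["xy"],.013).round(3),w(c,d["xy"],.117).round(3))
    if n=="wrist": break
    f=c["frame"][120:250,240:400] if n=="scene" else c["frame"][130:260,165:325]
    out.append(cv2.resize(f,None,fx=3.6,fy=3.6,interpolation=cv2.INTER_CUBIC)[:, :398] if 0 else cv2.resize(f,(400,325),interpolation=cv2.INTER_CUBIC))
cv2.imwrite("pics/st.png",np.hstack(out))
E
```

```text
scene clove1 0.61 [312. 199.] [0.439 0.142 0.013] [0.549 0.008 0.117]
scene clove1 0.36 [313. 206.] [0.466 0.113 0.013] [ 0.572 -0.017  0.117]
scene clove1 0.36 [319. 179.] [0.381 0.246 0.013] [0.499 0.097 0.117]
scene bulb1 0.64 [323. 195.] [0.449 0.18  0.013] [0.558 0.041 0.117]
scene bulb1 0.62 [327. 171.] [0.369 0.302 0.013] [0.489 0.146 0.117]
scene bulb1 0.61 [303. 176.] [0.334 0.23  0.013] [0.458 0.083 0.117]
scene bulb1 0.57 [287. 322.] [ 0.705 -0.262  0.013] [ 0.777 -0.339  0.117]
top bulb1 0.66 [368. 137.] [ 0.679 -0.258  0.013] [ 0.654 -0.24   0.117]
top bulb1 0.62 [246. 180.] [0.572 0.073 0.013] [0.555 0.065 0.117]
top bulb1 0.52 [206. 211.] [0.49  0.179 0.013] [0.479 0.162 0.117]
top bulb1 0.51 [242. 219.] [0.467 0.084 0.013] [0.458 0.075 0.117]
wrist clove1 0.85 [226. 202.] [0.47  0.114 0.013] [0.49  0.139 0.117]
wrist bulb1 0.83 [191. 161.] [0.446 0.15  0.013] [0.476 0.161 0.117]
wrist bulb1 0.63 [194. 306.] [0.429 0.017 0.013] [0.465 0.08  0.117]
wrist bulb1 0.56 [354. 308.] [0.576 0.004 0.013] [0.555 0.072 0.117]
```

View pics/st.png

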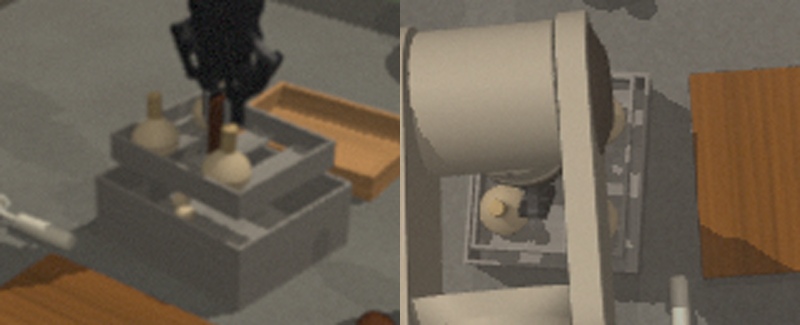

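Both cloves are seen inside the pan, about (.44,.14) and (.47,.11), and all three bulbs are still in the sieve. Returning the sieve to the board.

Call:
drive_tool:
  commands:
    - [-0.02,0,0,0,0,-0.01]
    - [-0.06,0,0,0,0,-0.03]
    - [-0.11,0,0,0,0,-0.06]
    - [-0.16,0,0,0,0,-0.09]
    - [-0.21,0,0,0,0,-0.115]
    - [-0.25,0,0,0,0,-0.135]
    - [-0.28,0,0,0,0,-0.148]
    - [-0.28,0,0,0,0,-0.148]

```text
time_s: 23.0
position: [0.5151, 0.0857, 0.1523]
orientation: [0.678, 0.735, 0.0, -0.0]
ft_force: [-0.7, 0.4, -6.1]
gripper_width: 0.0188
```

Call:
drive_tool:
  commands:
    - [-0.04,0,0,0,0,0]
    - [-0.12,0,0,0,0,0]
    - [-0.24,-0.02,0,0,0,0]
    - [-0.38,-0.03,0,0,0,0]
    - [-0.53,-0.04,0,0,0,0]
    - [-0.68,-0.05,0,0,0,0]
    - [-0.83,-0.06,0,0,0,0]
    - [-0.99,-0.06,0,0,0,0]

```text
time_s: 23.8
position: [0.5169, -0.0146, 0.1523]
orientation: [0.679, 0.735, 0.0, -0.0]
ft_force: [0.6, 0.1, -5.9]
gripper_width: 0.0188
```

Call:
drive_tool:
  commands:
    - [-0.15,-0.01,0,0,0,0]
    - [-0.3,-0.02,0,0,0,0]
    - [-0.45,-0.03,0,0,0,0]
    - [-0.6,-0.04,0,0,0,0]
    - [-0.74,-0.05,0,0,0,0]
    - [-0.86,-0.06,0,0,0,0]
    - [-0.95,-0.06,0,0,0,0]
    - [-1,-0.06,0,0,0,0]
    - [-1,-0.06,0,0,0,0]

```text
time_s: 24.7
position: [0.519, -0.1137, 0.1523]
orientation: [0.679, 0.735, 0.0, -0.0]
ft_force: [0.6, 1.1, -6.1]
gripper_width: 0.0191
```

Call:
drive_tool:
  commands:
    - [0,0,0.1,0,0,0]
    - [0,0,0.22,0,0,0]
    - [0,0,0.36,0,0,0]
    - [0,0,0.5,0,0,0]
    - [0,0,0.63,0,0,0]
    - [0,0,0.73,0,0,0]
    - [0,0,0.8,0,0,0]
    - [0,0,0.84,0,0,0]
    - [0,0,0.845,0,0,0]
    - [0,0,0.845,0,0,0]

```text
time_s: 25.7
position: [0.5191, -0.1133, 0.0681]
orientation: [0.678, 0.735, 0.0, 0.0]
ft_force: [-1.4, 0.9, -4.2]
gripper_width: 0.019
```

Call:
drive_tool:
  commands:
    - [0,0,0.005,0,0,0]
    - [0,0,0.005,0,0,0]
    - [0,0,0.005,0,0,0]
    - [0,0,0.005,0,0,0]
    - [0,0,0.005,0,0,0]
    - [0,0,0.005,0,0,0]
    - [0,0,0.005,0,0,0]
  claw: 1

```text
time_s: 26.4
position: [0.5189, -0.1133, 0.0673]
orientation: [0.678, 0.735, 0.0, -0.0]
ft_force: [-0.2, -0.4, -0.9]
gripper_width: 0.085
```

Call:
drive_tool:
  commands:
    - [0,0,-0.2,0,0,0]
    - [0,0,-0.5,0,0,0]
    - [0,0,-0.8,0,0,0]
    - [0,0,-1,0,0,0]

```text
time_s: 26.8
position: [0.5193, -0.1134, 0.1694]
orientation: [0.678, 0.735, 0.0, 0.001]
ft_force: [0.2, -0.2, -1.0]
gripper_width: 0.085
```

Call:
drive_tool:
  commands:
    - [0,0,-0.3,0,0,0]
    - [0,0,-0.65,0,0,0]
    - [0,0,-0.65,0,0,0]
    - [0,0,-0.65,0,0,0]
    - [0,0,-0.65,0,0,0]

```text
time_s: 27.3
position: [0.5186, -0.1132, 0.2313]
orientation: [0.678, 0.735, -0.0, -0.001]
ft_force: [-0.2, -0.9, -0.3]
gripper_width: 0.0856
```

```bash
python3 - <<'E'
from h import *
c=cam("wrist");cv2.imwrite("pics/w5.png",c["frame"])
s=manip.read_state();print(s["position"],s["orientation"])
for t,z in dict(sieve=.012,bulb1=.022,clove1=.013,sieve_post=.072).items():
    for d in manip.pinpoint(t,"wrist")[:5]:
        if d["p"]>.2: print(t,round(d["p"],2),np.round(d["xy"],1),w(c,d["xy"],z).round(4))
hsv=cv2.cvtColor(c["frame"],cv2.COLOR_BGR2HSV)
c2=cam("top")
for t,z in dict(basket=.032,lid=.012).items():
  for d in manip.regions_of(t,"top")[:2]:
    k=np.argwhere(d["pixels"])[:,::-1]; P=np.array([w(c2,u,z)[:2] for u in k],np.float32)*1000; print(t,d["p"],cv2.minAreaRect(P))
E
```

```text
[ 0.51856245 -0.11314103  0.23113693] [ 6.78386565e-01  7.34704593e-01 -3.07433319e-04 -8.56771512e-04]
sieve 0.85 [282.9 184.7] [ 0.5198 -0.1185  0.012 ]
bulb1 0.96 [236.3 143.3] [ 0.4695 -0.0778  0.022 ]
bulb1 0.75 [232.7 224.8] [ 0.4694 -0.1643  0.022 ]
bulb1 0.65 [322.2 225.2] [ 0.5651 -0.1572  0.022 ]
sieve_post 0.83 [282.1 193.5] [ 0.5187 -0.1144  0.072 ]
sieve_post 0.24 [236.8 139.9] [ 0.4763 -0.0705  0.072 ]
basket 0.64 ((489.0458068847656, 347.6382141113281), (210.72828674316406, 156.40872192382812), 4.690499305725098)
basket 0.61 ((491.4559631347656, -346.31884765625), (189.80836486816406, 217.1791229248047), 86.12594604492188)
lid 0.96 ((494.26312255859375, -350.99224853515625), (190.8064422607422, 214.9871063232422), 87.02643585205078)
lid 0.26 ((467.9260559082031, -167.74566650390625), (38.13692855834961, 51.07996368408203), 46.774879455566406)
```

View pics/w5.png

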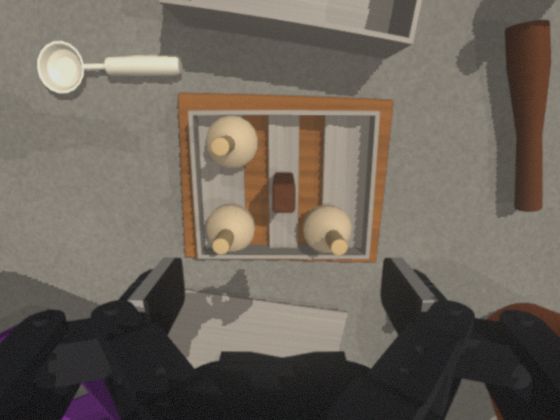

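The sieve stands on the board with no clove left in it; stalk tops are at (220,145), (221,246) and (339,247). Next I compute the stalk positions.

```bash
python3 - <<'E'
from h import *
c=cam("wrist")
s=manip.read_state();p=s["position"];M=R.from_quat(s["orientation"]).as_matrix()
for u in ((220,145),(221.5,246),(339,247)):
    q=w(c,u,.088); print(q.round(4),"tool shift/0.1:",(M.T@(q-p)*10).round(3))
for t in ((.43,.347),(.49,.347),(.55,.347)): print((M.T@(np.array([*t,.088])-p)*10).round(3))
E
```

```text
[ 0.4653 -0.0746  0.088 ] tool shift/0.1: [ 0.428 -0.504  1.442]
[ 0.4693 -0.1627  0.088 ] tool shift/0.1: [-0.453 -0.534  1.442]
[ 0.5728 -0.1554  0.088 ] tool shift/0.1: [-0.463  0.504  1.441]
[ 4.659 -0.52   1.443]
[4.611 0.078 1.442]
[4.563 0.676 1.442]
```

Call:
drive_tool:
  commands:
    - [-0.2,0.2,0,0,0,0]
    - [-0.46,0.48,0.3,0,0,0]
    - [-0.46,0.48,0.6,0,0,0]
    - [-0.46,0.48,0.86,0,0,0]
    - [-0.46,0.48,0.86,0,0,0]
  claw: 0.1

```text
time_s: 28.25
position: [0.5691, -0.1549, 0.1427]
orientation: [0.678, 0.735, -0.001, -0.003]
ft_force: [-0.1, 0.5, 0.8]
gripper_width: 0.0468
```

Call:
drive_tool:
  commands:
    - [0,0,0.2,0,0,0]
    - [0,0,0.4,0,0,0]
    - [0,0,0.6,0,0,0]
    - [0,0,0.7,0,0,0]
    - [0,0,0.7,0,0,0]

```text
time_s: 28.75
position: [0.5703, -0.1552, 0.0763]
orientation: [0.678, 0.735, -0.0, -0.0]
ft_force: [-0.0, 0.4, 0.1]
gripper_width: 0.0471
```

Call:
drive_tool:
  commands:
    - [0,0,0,0,0,0]
    - [0,0,0,0,0,0]
    - [0,0,0,0,0,0]
    - [0,0,0,0,0,0]
    - [0,0,0,0,0,0]
    - [0,0,0,0,0,0]
  claw: -1

```text
time_s: 29.35
position: [0.5708, -0.1556, 0.0779]
orientation: [0.678, 0.735, 0.0, 0.001]
ft_force: [-3.2, -0.7, 9.0]
gripper_width: 0.014
```

Call:
drive_tool:
  commands:
    - [0,0,-0.1,0,0,0]
    - [0,0,-0.3,0,0,0]
    - [0,0,-0.5,0,0,0]
    - [0,0,-0.75,0,0,0]
    - [0,0,-1,0,0,0]
    - [0,0,-1,0,0,0]
    - [0,0,-1,0,0,0]

```text
time_s: 30.05
position: [0.5706, -0.1554, 0.1773]
orientation: [0.678, 0.735, 0.0, 0.001]
ft_force: [-0.3, -0.2, -1.4]
gripper_width: 0.0142
```

Call:
drive_tool:
  commands:
    - [0.1,0,0,0,0,0]
    - [0.3,0.01,0,0,0,0]
    - [0.53,0.02,0,0,0,0]
    - [0.76,0.03,0,0,0,0]
    - [1,0.04,0,0,0,0]

```text
time_s: 30.55
position: [0.5658, -0.0538, 0.1754]
orientation: [0.678, 0.735, -0.0, -0.001]
ft_force: [0.4, 0.4, 0.6]
gripper_width: 0.0138
```

Call:
drive_tool:
  commands:
    - [0.25,0.01,0,0,0,0]
    - [0.5,0.02,0,0,0,0]
    - [0.75,0.03,0,0,0,0]
    - [1,0.04,0,0,0,0]

```text
time_s: 30.95
position: [0.5617, 0.0464, 0.1755]
orientation: [0.678, 0.735, -0.0, -0.001]
ft_force: [0.8, 0.2, -0.4]
gripper_width: 0.014
```

Call:
drive_tool:
  commands:
    - [0.25,0.01,0,0,0,0]
    - [0.5,0.02,0,0,0,0]
    - [0.75,0.03,0,0,0,0]
    - [1,0.04,0,0,0,0]

```text
time_s: 31.35
position: [0.5576, 0.1463, 0.1754]
orientation: [0.678, 0.735, -0.001, -0.001]
ft_force: [1.2, -0.2, -0.7]
gripper_width: 0.0139
```

Call:
drive_tool:
  commands:
    - [0.25,0.01,0,0,0,0]
    - [0.5,0.02,0,0,0,0]
    - [0.75,0.03,0,0,0,0]
    - [1,0.04,0,0,0,0]

```text
time_s: 31.75
position: [0.5536, 0.2462, 0.1755]
orientation: [0.678, 0.735, -0.001, -0.001]
ft_force: [0.7, -0.1, -2.1]
gripper_width: 0.0137
```

Call:
drive_tool:
  commands:
    - [0.25,0.01,0,0,0,0]
    - [0.5,0.02,0,0,0,0]
    - [0.72,0.03,0,0,0,0]
    - [0.9,0.04,0,0,0,0]
    - [1,0.04,0,0,0,0]
    - [1,0.04,0,0,0,0]

```text
time_s: 32.35
position: [0.5501, 0.3456, 0.1758]
orientation: [0.678, 0.735, -0.0, -0.0]
ft_force: [-0.2, -0.8, -0.2]
gripper_width: 0.0139
```

```bash
cat > bk.py <<'E'
from h import *
c=cam("top")
for t,z in dict(basket=.032,lid=.012).items():
  for d in manip.regions_of(t,"top")[:2]:
    k=np.argwhere(d["pixels"])[:,::-1]; P=np.array([w(c,u,z)[:2] for u in k],np.float32)*1000; print(t,round(d["p"],2),cv2.minAreaRect(P))
E
python3 - <<'E'
import bk
from h import *
c=cam("wrist");cv2.imwrite("pics/w6.png",c["frame"]);print(manip.read_state()["position"])
for d in manip.pinpoint("basket","wrist")[:2]: print(d["p"],d["xy"],w(c,d["xy"],0))
E
```

```text
basket 0.71 ((492.516845703125, 311.8042907714844), (210.3614501953125, 84.79217529296875), 4.273934364318848)
lid 0.89 ((495.98541259765625, -350.85809326171875), (189.64952087402344, 215.4156951904297), 85.80189514160156)
lid 0.47 ((492.0458984375, 351.4778137207031), (213.83761596679688, 155.74371337890625), 3.9300270080566406)
[0.55072822 0.34390449 0.17635683]
0.77 [216.4, 178.5] [0.48897576 0.34825799 0.        ]
```

View pics/w6.png

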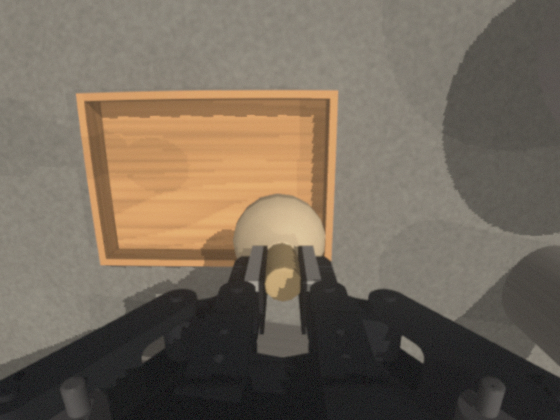

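The tray sits at (.489,.348) and the bulb is over its far-x part. Lowering and releasing.

Call:
drive_tool:
  commands:
    - [0,0,0.25,0,0,0]
    - [0,0,0.5,0,0,0]
    - [0,0,0.7,0,0,0]

```text
time_s: 32.9
position: [0.5505, 0.3439, 0.1052]
orientation: [0.679, 0.734, -0.0, -0.0]
ft_force: [0.1, 0.1, -1.1]
gripper_width: 0.0139
```

Call:
drive_tool:
  commands:
    - [0,0,0.15,0,0,0]
    - [0,0,0.28,0,0,0]
    - [0,0,0.38,0,0,0]
    - [0,0,0.42,0,0,0]
    - [0,0,0.42,0,0,0]

```text
time_s: 33.4
position: [0.5506, 0.3447, 0.0642]
orientation: [0.678, 0.735, -0.0, -0.0]
ft_force: [-0.3, 0.9, 0.1]
gripper_width: 0.0141
```

Call:
drive_tool:
  commands:
    - [0,0,0,0,0,0]
    - [0,0,0,0,0,0]
    - [0,0,0,0,0,0]
    - [0,0,0,0,0,0]
    - [0,0,0,0,0,0]
  claw: 0.1

```text
time_s: 33.9
position: [0.5507, 0.3447, 0.0646]
orientation: [0.678, 0.735, 0.0, 0.0]
ft_force: [-0.3, 0.2, 0.3]
gripper_width: 0.047
```

Call:
drive_tool:
  commands:
    - [0,0,-0.25,0,0,0]
    - [0,0,-0.6,0,0,0]
    - [0,0,-1,0,0,0]
    - [0,0,-1,0,0,0]

```text
time_s: 34.3
position: [0.5523, 0.3456, 0.1704]
orientation: [0.678, 0.735, 0.004, 0.001]
ft_force: [-0.0, 0.1, 1.1]
gripper_width: 0.0468
```

Call:
drive_tool:
  commands:
    - [-0.2,-0.05,0,0,0,0]
    - [-0.5,-0.13,0,0,0,0]
    - [-0.83,-0.23,0,0,0,0]

```text
time_s: 34.6
position: [0.5339, 0.2595, 0.1638]
orientation: [0.678, 0.735, -0.0, -0.0]
ft_force: [0.2, -0.3, 0.7]
gripper_width: 0.0469
```

Call:
drive_tool:
  commands:
    - [-0.41,-0.12,0,0,0,0]
    - [-0.83,-0.23,0,0,0,0]

```text
time_s: 34.8
position: [0.5172, 0.1744, 0.164]
orientation: [0.678, 0.735, -0.0, -0.0]
ft_force: [0.4, -0.4, 0.6]
gripper_width: 0.0469
```

Call:
drive_tool:
  commands:
    - [-0.41,-0.12,0,0,0,0]
    - [-0.83,-0.23,0,0,0,0]

```text
time_s: 35.0
position: [0.5009, 0.0896, 0.1642]
orientation: [0.678, 0.735, 0.0, 0.0]
ft_force: [1.5, 0.4, -0.5]
gripper_width: 0.0471
```

Call:
drive_tool:
  commands:
    - [-0.41,-0.12,0,0,0,0]
    - [-0.83,-0.23,0,0,0,0]

```text
time_s: 35.2
position: [0.4846, 0.005, 0.1643]
orientation: [0.678, 0.735, 0.0, 0.0]
ft_force: [1.0, -0.8, 0.7]
gripper_width: 0.0469
```

Call:
drive_tool:
  commands:
    - [-0.4,-0.12,0,0,0,0]
    - [-0.7,-0.23,0,0,0,0]
    - [-0.81,-0.23,0,0,0,0]
    - [-0.81,-0.23,0,0,0,0]
    - [-0.81,-0.23,0,0,0,0]
    - [-0.81,-0.23,0,0,0,0]

```text
time_s: 35.8
position: [0.469, -0.0751, 0.1642]
orientation: [0.678, 0.735, 0.0, -0.0]
ft_force: [-0.1, -0.8, 0.0]
gripper_width: 0.0468
```

```bash
python3 - <<'E'
from h import *
import bk
c=cam("wrist");s=manip.read_state();p=s["position"];print(p,s["orientation"])
for t,z in dict(bulb1=.022,sieve=.012,clove1=.013).items():
  for d in manip.pinpoint(t,"wrist")[:4]:
    if d["p"]>.3: print(t,round(d["p"],2),np.round(d["xy"]),w(c,d["xy"],z).round(4))
E
```

```text
lid 0.87 ((494.9727783203125, -350.9464416503906), (194.09353637695312, 219.91358947753906), 85.37248229980469)
lid 0.3 ((518.5631713867188, -123.78707885742188), (74.77577209472656, 223.5028839111328), 63.438262939453125)
[ 0.46894628 -0.07543891  0.16427705] [ 6.77963296e-01  7.35095748e-01  4.49785195e-05 -9.44812164e-05]
bulb1 0.85 [279. 196.] [ 0.4662 -0.0754  0.022 ]
bulb1 0.7 [275. 289.] [ 0.4692 -0.1619  0.022 ]
bulb1 0.46 [470. 368.] [ 0.6761 -0.2393  0.022 ]
sieve 0.93 [335. 242.] [ 0.5204 -0.1166  0.012 ]
clove1 0.71 [275. 288.] [ 0.4694 -0.166   0.013 ]
```

Call:
drive_tool:
  commands:
    - [0,-0.02,0.2,0,0,0]
    - [0,-0.02,0.4,0,0,0]
    - [0,-0.02,0.6,0,0,0]
    - [0,-0.02,0.76,0,0,0]
    - [0,-0.02,0.86,0,0,0]
    - [0,-0.02,0.86,0,0,0]

```text
time_s: 36.75
position: [0.4663, -0.0761, 0.0773]
orientation: [0.678, 0.735, -0.0, -0.001]
ft_force: [-0.4, -0.6, 0.3]
gripper_width: 0.0471
```

Call:
drive_tool:
  commands:
    - [0,0,0,0,0,0]
    - [0,0,0,0,0,0]
    - [0,0,0,0,0,0]
    - [0,0,0,0,0,0]
    - [0,0,0,0,0,0]
    - [0,0,0,0,0,0]
  claw: -1

```text
time_s: 37.35
position: [0.4673, -0.0765, 0.0792]
orientation: [0.678, 0.735, 0.0, 0.001]
ft_force: [-1.1, -0.3, 6.9]
gripper_width: 0.0138
```

Call:
drive_tool:
  commands:
    - [0,0,-0.1,0,0,0]
    - [0,0,-0.3,0,0,0]
    - [0,0,-0.5,0,0,0]
    - [0,0,-0.75,0,0,0]
    - [0,0,-1,0,0,0]
    - [0,0,-1,0,0,0]

```text
time_s: 37.95
position: [0.468, -0.0766, 0.1823]
orientation: [0.678, 0.735, 0.001, 0.002]
ft_force: [-0.5, 0.3, -0.2]
gripper_width: 0.0136
```

Call:
drive_tool:
  commands:
    - [0.1,0,0,0,0,0]
    - [0.3,0,0,0,0,0]
    - [0.55,0,0,0,0,0]
    - [0.85,0,0,0,0,0]

```text
time_s: 38.35
position: [0.4593, 0.0096, 0.1775]
orientation: [0.679, 0.734, -0.0, -0.001]
ft_force: [0.4, -0.2, -1.1]
gripper_width: 0.0141
```

Call:
drive_tool:
  commands:
    - [0.28,0,0,0,0,0]
    - [0.56,0,0,0,0,0]
    - [0.85,0,0,0,0,0]

```text
time_s: 38.65
position: [0.4523, 0.0948, 0.1776]
orientation: [0.678, 0.735, -0.0, -0.001]
ft_force: [-0.3, -1.2, -0.1]
gripper_width: 0.0142
```

Call:
drive_tool:
  commands:
    - [0.28,0,0,0,0,0]
    - [0.56,0,0,0,0,0]
    - [0.85,0,0,0,0,0]

```text
time_s: 38.95
position: [0.4455, 0.1795, 0.1776]
orientation: [0.678, 0.735, -0.001, -0.0]
ft_force: [0.7, -0.3, -0.5]
gripper_width: 0.0137
```

Call:
drive_tool:
  commands:
    - [0.28,0,0,0,0,0]
    - [0.56,0,0,0,0,0]
    - [0.85,0,0,0,0,0]

```text
time_s: 39.25
position: [0.4386, 0.2641, 0.1775]
orientation: [0.678, 0.735, -0.001, -0.0]
ft_force: [1.3, 0.9, -0.8]
gripper_width: 0.0141
```

Call:
drive_tool:
  commands:
    - [0.28,0,0,0,0,0]
    - [0.56,0,0,0,0,0]
    - [0.76,0,0,0,0,0]
    - [0.85,0,0,0,0,0]
    - [0.85,0,0,0,0,0]
    - [0.85,0,0,0,0,0]

```text
time_s: 39.85
position: [0.4328, 0.3468, 0.178]
orientation: [0.678, 0.735, -0.0, -0.0]
ft_force: [0.8, -0.1, 0.3]
gripper_width: 0.0141
```

```bash
python3 - <<'E'
from h import *
c=cam("wrist");s=manip.read_state();p=s["position"];print(p,s["orientation"])
for t,z in dict(bulb1=.03,basket=0).items():
  for d in manip.pinpoint(t,"wrist")[:4]:
    if d["p"]>.3: print(t,round(d["p"],2),np.round(d["xy"]),w(c,d["xy"],z).round(4))
E
```

```text
[0.43294004 0.34659057 0.17816769] [ 6.78567326e-01  7.34538173e-01 -2.36325895e-04 -2.04601751e-05]
bulb1 0.62 [287. 229.] [0.4396 0.3162 0.03  ]
bulb1 0.6 [405. 201.] [0.5396 0.3498 0.03  ]
bulb1 0.46 [543. 384.] [0.7374 0.1557 0.03  ]
basket 0.66 [342. 190.] [0.4898 0.349  0.    ]
```

Call:
drive_tool:
  commands:
    - [0,0,0.25,0,0,0]
    - [0,0,0.5,0,0,0]
    - [0,0,0.7,0,0,0]

```text
time_s: 40.3
position: [0.433, 0.3465, 0.1073]
orientation: [0.679, 0.734, -0.0, -0.0]
ft_force: [-0.2, 0.6, -0.2]
gripper_width: 0.014
```

Call:
drive_tool:
  commands:
    - [0,0,0.15,0,0,0]
    - [0,0,0.28,0,0,0]
    - [0,0,0.38,0,0,0]
    - [0,0,0.43,0,0,0]
    - [0,0,0.43,0,0,0]

```text
time_s: 40.8
position: [0.4329, 0.3472, 0.065]
orientation: [0.678, 0.735, -0.0, -0.0]
ft_force: [-0.0, 1.0, -0.5]
gripper_width: 0.014
```

Call:
drive_tool:
  commands:
    - [0,0,0,0,0,0]
    - [0,0,0,0,0,0]
    - [0,0,0,0,0,0]
    - [0,0,0,0,0,0]
    - [0,0,0,0,0,0]
  claw: 0.1

```text
time_s: 41.3
position: [0.4331, 0.3474, 0.0655]
orientation: [0.678, 0.735, 0.0, -0.0]
ft_force: [-0.4, -0.2, -0.4]
gripper_width: 0.0471
```

Call:
drive_tool:
  commands:
    - [0,0,-0.25,0,0,0]
    - [0,0,-0.6,0,0,0]
    - [0,0,-1,0,0,0]
    - [0,0,-1,0,0,0]

```text
time_s: 41.7
position: [0.4346, 0.3484, 0.1707]
orientation: [0.678, 0.735, 0.004, 0.001]
ft_force: [1.2, -0.3, -0.8]
gripper_width: 0.047
```

Call:
drive_tool:
  commands:
    - [-0.2,0,0,0,0,0]
    - [-0.5,0,0,0,0,0]
    - [-0.85,0,0,0,0,0]

```text
time_s: 42.0
position: [0.4395, 0.2621, 0.165]
orientation: [0.678, 0.735, -0.0, -0.0]
ft_force: [-0.2, -0.3, 0.3]
gripper_width: 0.0473
```

Call:
drive_tool:
  commands:
    - [-0.42,0,0,0,0,0]
    - [-0.85,0,0,0,0,0]

```text
time_s: 42.2
position: [0.4463, 0.1766, 0.1651]
orientation: [0.678, 0.735, 0.0, 0.0]
ft_force: [2.0, -0.4, 0.6]
gripper_width: 0.0468
```

Call:
drive_tool:
  commands:
    - [-0.42,0,0,0,0,0]
    - [-0.85,0,0,0,0,0]

```text
time_s: 42.4
position: [0.453, 0.0916, 0.1652]
orientation: [0.678, 0.735, 0.0, 0.0]
ft_force: [0.9, -0.0, 0.1]
gripper_width: 0.0469
```

Call:
drive_tool:
  commands:
    - [-0.42,0,0,0,0,0]
    - [-0.85,0,0,0,0,0]

```text
time_s: 42.6
position: [0.4599, 0.0068, 0.1653]
orientation: [0.678, 0.735, 0.0, 0.0]
ft_force: [1.1, 0.4, 0.6]
gripper_width: 0.047
```

Call:
drive_tool:
  commands:
    - [-0.42,0,0,0,0,0]
    - [-0.85,0,0,0,0,0]

```text
time_s: 42.8
position: [0.4666, -0.078, 0.1653]
orientation: [0.678, 0.735, 0.0, 0.0]
ft_force: [0.2, 0.4, 0.4]
gripper_width: 0.0473
```

Call:
drive_tool:
  commands:
    - [-0.4,0,0,0,0,0]
    - [-0.7,0,0,0,0,0]
    - [-0.85,-0.04,0,0,0,0]
    - [-0.85,-0.04,0,0,0,0]
    - [-0.85,-0.04,0,0,0,0]

```text
time_s: 43.3
position: [0.4695, -0.1611, 0.1651]
orientation: [0.679, 0.734, 0.0, -0.0]
ft_force: [0.5, -0.4, 1.1]
gripper_width: 0.0471
```

```bash
python3 - <<'E'
from h import *
import bk
c=cam("wrist");s=manip.read_state();p=s["position"];print(p,s["orientation"])
for t,z in dict(bulb1=.022,sieve=.012).items():
  for d in manip.pinpoint(t,"wrist")[:4]:
    if d["p"]>.3: print(t,round(d["p"],2),np.round(d["xy"]),w(c,d["xy"],z).round(4))
E
```

```text
basket 0.26 ((519.759765625, -100.27220916748047), (179.78634643554688, 125.63322448730469), 4.61962890625)
lid 0.52 ((525.685791015625, 121.36079406738281), (192.22198486328125, 217.51788330078125), 85.52584838867188)
[ 0.4697325  -0.16050434  0.16535506] [6.77969354e-01 7.35090162e-01 9.40179391e-05 1.34287615e-05]
bulb1 0.89 [281. 198.] [ 0.4691 -0.1624  0.022 ]
bulb1 0.68 [492. 301.] [ 0.6784 -0.247   0.022 ]
sieve 0.79 [348. 150.] [ 0.522 -0.118  0.012]
```

Call:
drive_tool:
  commands:
    - [-0.01,0,0.2,0,0,0]
    - [-0.01,0,0.4,0,0,0]
    - [-0.01,0,0.6,0,0,0]
    - [-0.01,0,0.77,0,0,0]
    - [-0.01,0,0.87,0,0,0]
    - [-0.01,0,0.87,0,0,0]

```text
time_s: 44.2
position: [0.4692, -0.1618, 0.0773]
orientation: [0.678, 0.735, -0.0, -0.001]
ft_force: [0.5, 0.2, 0.8]
gripper_width: 0.0472
```

Call:
drive_tool:
  commands:
    - [0,0,0,0,0,0]
    - [0,0,0,0,0,0]
    - [0,0,0,0,0,0]
    - [0,0,0,0,0,0]
    - [0,0,0,0,0,0]
    - [0,0,0,0,0,0]
  claw: -1

```text
time_s: 44.8
position: [0.4701, -0.1625, 0.0791]
orientation: [0.678, 0.735, 0.0, 0.001]
ft_force: [-0.3, -0.5, 7.7]
gripper_width: 0.0137
```

Call:
drive_tool:
  commands:
    - [0,0,-0.1,0,0,0]
    - [0,0,-0.3,0,0,0]
    - [0,0,-0.5,0,0,0]
    - [0,0,-0.75,0,0,0]
    - [0,0,-1,0,0,0]
    - [0,0,-1,0,0,0]

```text
time_s: 45.4
position: [0.4707, -0.1629, 0.1822]
orientation: [0.678, 0.735, 0.001, 0.002]
ft_force: [0.1, 0.2, -1.3]
gripper_width: 0.014
```

Call:
drive_tool:
  commands:
    - [0.1,0,0,0,0,0]
    - [0.3,0.03,0,0,0,0]
    - [0.55,0.06,0,0,0,0]
    - [0.85,0.1,0,0,0,0]

```text
time_s: 45.8
position: [0.4722, -0.0756, 0.1774]
orientation: [0.679, 0.734, -0.0, -0.001]
ft_force: [0.9, 0.3, -0.1]
gripper_width: 0.0141
```

Call:
drive_tool:
  commands:
    - [0.28,0.03,0,0,0,0]
    - [0.56,0.06,0,0,0,0]
    - [0.85,0.1,0,0,0,0]

```text
time_s: 46.1
position: [0.4752, 0.0104, 0.1775]
orientation: [0.678, 0.735, -0.0, -0.001]
ft_force: [0.2, -0.4, -0.2]
gripper_width: 0.0137
```

Call:
drive_tool:
  commands:
    - [0.28,0.03,0,0,0,0]
    - [0.56,0.06,0,0,0,0]
    - [0.85,0.1,0,0,0,0]

```text
time_s: 46.4
position: [0.4783, 0.0959, 0.1775]
orientation: [0.678, 0.735, -0.001, -0.001]
ft_force: [0.5, -0.1, 0.3]
gripper_width: 0.014
```

Call:
drive_tool:
  commands:
    - [0.28,0.03,0,0,0,0]
    - [0.56,0.06,0,0,0,0]
    - [0.85,0.1,0,0,0,0]

```text
time_s: 46.7
position: [0.4814, 0.1813, 0.1775]
orientation: [0.678, 0.735, -0.001, -0.001]
ft_force: [-0.0, -0.4, -0.7]
gripper_width: 0.0139
```

Call:
drive_tool:
  commands:
    - [0.28,0.03,0,0,0,0]
    - [0.56,0.06,0,0,0,0]
    - [0.85,0.1,0,0,0,0]

```text
time_s: 47.0
position: [0.4846, 0.2667, 0.1774]
orientation: [0.678, 0.735, -0.001, -0.0]
ft_force: [0.3, 0.0, -0.7]
gripper_width: 0.0139
```

Call:
drive_tool:
  commands:
    - [0.28,0.03,0,0,0,0]
    - [0.56,0.06,0,0,0,0]
    - [0.74,0.1,0,0,0,0]
    - [0.82,0.1,0,0,0,0]
    - [0.82,0.1,0,0,0,0]
    - [0.82,0.1,0,0,0,0]

```text
time_s: 47.6
position: [0.4887, 0.3472, 0.178]
orientation: [0.678, 0.735, -0.0, -0.0]
ft_force: [0.1, -1.1, -1.4]
gripper_width: 0.0141
```

```bash
python3 - <<'E'
from h import *
c=cam("wrist");cv2.imwrite("pics/w7.png",c["frame"]);s=manip.read_state();p=s["position"];print(p,s["orientation"])
for t,z in dict(bulb1=.03,basket=0).items():
  for d in manip.pinpoint(t,"wrist")[:4]:
    if d["p"]>.3: print(t,round(d["p"],2),np.round(d["xy"]),w(c,d["xy"],z).round(4))
E
```

```text
[0.48891924 0.34705945 0.17817   ] [ 6.78557733e-01  7.34547025e-01 -2.58647441e-04 -5.86821372e-05]
bulb1 0.93 [284. 230.] [0.4927 0.3156 0.03  ]
bulb1 0.86 [239. 167.] [0.4512 0.3684 0.03  ]
bulb1 0.67 [367. 181.] [0.5602 0.365  0.03  ]
basket 0.66 [298. 169.] [0.5024 0.3663 0.    ]
```

View pics/w7.png

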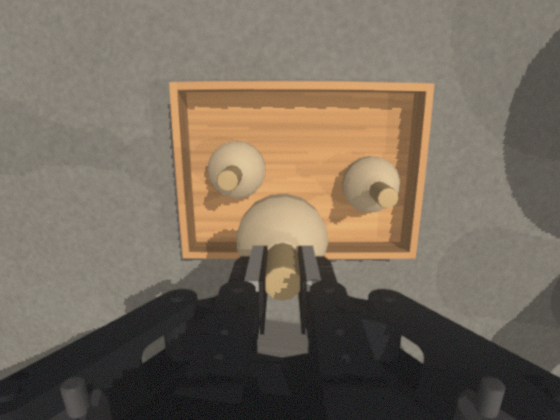

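The tray was knocked: it is now about (.502,.366), its bulbs at (238,170) and (370,184). I shift the target to between and in front of them and place the last bulb.

Call:
drive_tool:
  commands:
    - [-0.08,0.16,0,0,0,0]
    - [-0.08,0.16,0.25,0,0,0]
    - [-0.08,0.16,0.5,0,0,0]
    - [-0.08,0.16,0.7,0,0,0]

```text
time_s: 48.15
position: [0.5063, 0.3401, 0.1071]
orientation: [0.679, 0.734, -0.0, -0.0]
ft_force: [0.3, 0.7, -0.4]
gripper_width: 0.0132
```

Call:
drive_tool:
  commands:
    - [0,0,0.15,0,0,0]
    - [0,0,0.28,0,0,0]
    - [0,0,0.38,0,0,0]
    - [0,0,0.43,0,0,0]
    - [0,0,0.43,0,0,0]

```text
time_s: 48.65
position: [0.5057, 0.3411, 0.0651]
orientation: [0.678, 0.735, -0.0, -0.0]
ft_force: [0.8, -0.2, -0.2]
gripper_width: 0.0139
```

Call:
drive_tool:
  commands:
    - [0,0,0,0,0,0]
    - [0,0,0,0,0,0]
    - [0,0,0,0,0,0]
    - [0,0,0,0,0,0]
    - [0,0,0,0,0,0]
  claw: 0.1

```text
time_s: 49.15
position: [0.5058, 0.3412, 0.0655]
orientation: [0.678, 0.735, 0.0, 0.0]
ft_force: [0.3, 0.3, -0.3]
gripper_width: 0.0469
```

Call:
drive_tool:
  commands:
    - [0,0,-0.25,0,0,0]
    - [0,0,-0.6,0,0,0]
    - [0,0,-1,0,0,0]
    - [0,0,-1,0,0,0]
    - [0,0,-1,0,0,0]

```text
time_s: 49.65
position: [0.506, 0.3413, 0.1662]
orientation: [0.678, 0.735, 0.001, 0.0]
ft_force: [0.0, -0.1, -0.8]
gripper_width: 0.047
```

```bash
python3 - <<'E'
from h import *
c=cam("wrist");s=manip.read_state();p=s["position"];print(p,s["orientation"])
for t,z in dict(bulb1=.01,basket=0).items():
  for d in manip.pinpoint(t,"wrist")[:4]:
    if d["p"]>.3: print(t,round(d["p"],2),np.round(d["xy"]),w(c,d["xy"],z).round(4))
import bk
E
```

```text
[0.50555394 0.34103274 0.16490578] [ 6.78381441e-01  7.34709873e-01 -1.23581792e-04 -9.06775020e-05]
bulb1 0.97 [216. 162.] [0.4472 0.3641 0.01  ]
bulb1 0.78 [350. 175.] [0.5639 0.3617 0.01  ]
bulb1 0.75 [279. 194.] [0.5042 0.3401 0.01  ]
basket 0.96 [280. 163.] [0.5025 0.3664 0.    ]
basket 0.91 ((507.1080017089844, 359.3683166503906), (214.7307891845703, 159.29568481445312), 0.9905852675437927)
lid 0.91 ((496.05780029296875, -350.9085693359375), (193.4265594482422, 220.5150909423828), 85.78488159179688)
lid 0.39 ((520.4081420898438, -113.95475006103516), (221.61497497558594, 182.1316680908203), 3.5691065788269043)
```

Call:
drive_tool:
  commands:
    - [-0.1,0,-0.3,0,0,0.05]
    - [-0.4,0,-0.7,0,0,0.1]
    - [-0.76,0,-0.7,0,0,0.148]
    - [-0.76,0,-0.7,0,0,0.148]
  claw: 0.6

```text
time_s: 50.35
position: [0.5124, 0.2625, 0.2362]
orientation: [0.735, 0.678, 0.0, 0.001]
ft_force: [-0.7, 1.2, -0.4]
gripper_width: 0.0681
```

Call:
drive_tool:
  commands:
    - [-0.35,0.04,0,0,0,0]
    - [-0.75,0.08,0,0,0,0]

```text
time_s: 50.55
position: [0.5138, 0.1898, 0.2345]
orientation: [0.733, 0.681, -0.0, -0.0]
ft_force: [-0.3, -0.8, -0.2]
gripper_width: 0.0682
```

Call:
drive_tool:
  commands:
    - [-0.35,0.04,0,0,0,0]
    - [-0.75,0.08,0,0,0,0]
    - [-0.75,0.08,0,0,0,0]
    - [-0.75,0.08,0,0,0,0]

```text
time_s: 50.95
position: [0.5165, 0.1142, 0.2349]
orientation: [0.734, 0.679, -0.0, -0.0]
ft_force: [0.4, 0.6, 0.9]
gripper_width: 0.0683
```

```bash
python3 - <<'E'
from h import *
c=cam("wrist");cv2.imwrite("pics/w8.png",c["frame"]);s=manip.read_state();p=s["position"];print(p,s["orientation"])
for t,z in dict(clove1=.013,pan=0,bulb1=.02).items():
  for d in manip.pinpoint(t,"wrist")[:4]:
    if d["p"]>.3: print(t,round(d["p"],2),np.round(d["xy"]),w(c,d["xy"],z).round(4))
for d in manip.regions_of("pan","wrist")[:1]:
    cs,_=cv2.findContours(d["pixels"].astype(np.uint8),cv2.RETR_EXTERNAL,cv2.CHAIN_APPROX_NONE)
    P=np.array([w(c,u,.075)[:2] for u in max(cs,key=len)[:,0]],np.float32)*1000;print(d["p"],cv2.minAreaRect(P))
E
```

```text
[0.51641256 0.11495653 0.23492576] [ 7.33309802e-01  6.79894533e-01 -1.10503587e-04 -3.82393996e-04]
clove1 0.75 [238. 183.] [0.4696 0.1135 0.013 ]
clove1 0.63 [214. 166.] [0.4458 0.1346 0.013 ]
pan 0.74 [282. 177.] [0.5163 0.1141 0.    ]
0.87 ((517.7190551757812, 113.04075622558594), (177.86782836914062, 205.78839111328125), 85.60685729980469)
```

View pics/w8.png

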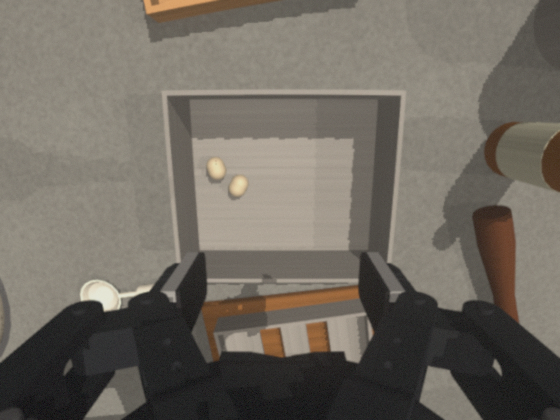

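Both cloves lie in the pan at (215,168) and (238,186); the pan centre is (.517,.113). Going for the lid.

Call:
drive_tool:
  commands:
    - [-0.2,0,0,0,0,0]
    - [-0.55,0.01,0,0,0,0]
    - [-0.93,0.03,0,0,0,0]

```text
time_s: 51.5
position: [0.5123, 0.0218, 0.2352]
orientation: [0.732, 0.681, 0.0, -0.0]
ft_force: [0.9, -0.3, 1.2]
gripper_width: 0.0684
```

Call:
drive_tool:
  commands:
    - [-0.46,0.01,0,0,0,0]
    - [-0.93,0.03,0,0,0,0]

```text
time_s: 51.7
position: [0.5083, -0.072, 0.2354]
orientation: [0.733, 0.681, 0.0, 0.0]
ft_force: [0.6, 0.5, -0.1]
gripper_width: 0.0681
```

Call:
drive_tool:
  commands:
    - [-0.46,0.01,0,0,0,0]
    - [-0.93,0.03,0,0,0,0]

```text
time_s: 51.9
position: [0.5043, -0.1654, 0.2354]
orientation: [0.733, 0.68, 0.0, 0.0]
ft_force: [1.5, 1.2, 0.1]
gripper_width: 0.0683
```

Call:
drive_tool:
  commands:
    - [-0.46,0.01,0,0,0,0]
    - [-0.93,0.03,0,0,0,0]

```text
time_s: 52.1
position: [0.5004, -0.2585, 0.2353]
orientation: [0.733, 0.68, 0.0, 0.0]
ft_force: [1.0, 0.2, 0.6]
gripper_width: 0.0682
```

Call:
drive_tool:
  commands:
    - [-0.46,0.01,0,0,0,0]
    - [-0.8,0.03,0,0,0,0]
    - [-0.93,0.03,0,0,0,0]
    - [-0.93,0.03,0,0,0,0]
    - [-0.93,0.03,0,0,0,0]

```text
time_s: 52.6
position: [0.4968, -0.3492, 0.2351]
orientation: [0.733, 0.68, 0.0, -0.0]
ft_force: [-0.1, 0.6, -0.1]
gripper_width: 0.0687
```

```bash
python3 - <<'E'
from h import *
c=cam("wrist");s=manip.read_state();p=s["position"];print(p,s["orientation"])
for d in manip.pinpoint("lid","wrist")[:2]: print(d["p"],w(c,d["xy"],.008).round(4))
for d in manip.regions_of("lid","wrist")[:1]:
    cs,_=cv2.findContours(d["pixels"].astype(np.uint8),cv2.RETR_EXTERNAL,cv2.CHAIN_APPROX_NONE)
    P=np.array([w(c,u,.012)[:2] for u in max(cs,key=len)[:,0]],np.float32)*1000;print(d["p"],cv2.minAreaRect(P))
g=cv2.cvtColor(c["frame"],cv2.COLOR_BGR2GRAY)
n,l,st,ce=cv2.connectedComponentsWithStats((g<60).astype(np.uint8))
for i in range(1,n):
    if 200<st[i,4]<2500: print(st[i],w(c,ce[i],.04).round(4))
E
```

```text
[ 0.49684039 -0.34888556  0.23532041] [ 7.32824672e-01  6.80417482e-01  1.61320180e-04 -1.56352211e-04]
0.84 [ 0.4913 -0.3525  0.008 ]
0.92 ((494.8311462402344, -352.4002685546875), (189.7133026123047, 218.53416442871094), 85.64523315429688)
[ 540   79   20   80 1102] [ 0.7701 -0.3038  0.04  ]
[  31  159  116  126 1818] [ 0.29   -0.3664  0.04  ]
[  0 166  35  40 480] [ 0.2195 -0.3274  0.04  ]
[267 173  27  30 583] [ 0.4946 -0.3524  0.04  ]
```

Call:
drive_tool:
  commands:
    - [-0.025,-0.02,0.3,0,0,0]
    - [-0.025,-0.02,0.65,0,0,0]
    - [-0.025,-0.02,1,0,0,0]

```text
time_s: 53.05
position: [0.4945, -0.3516, 0.1347]
orientation: [0.733, 0.68, 0.0, 0.001]
ft_force: [0.4, -0.2, -0.7]
gripper_width: 0.0683
```

Call:
drive_tool:
  commands:
    - [0,0,0.3,0,0,0]
    - [0,0,0.55,0,0,0]
    - [0,0,0.75,0,0,0]
    - [0,0,0.9,0,0,0]
    - [0,0,1,0,0,0]
    - [0,0,1,0,0,0]
    - [0,0,1,0,0,0]

```text
time_s: 53.75
position: [0.4946, -0.3526, 0.036]
orientation: [0.733, 0.68, 0.0, 0.0]
ft_force: [-0.4, 0.3, 0.0]
gripper_width: 0.0684
```

Call:
drive_tool:
  commands:
    - [0,0,0,0,0,0]
    - [0,0,0,0,0,0]
    - [0,0,0,0,0,0]
    - [0,0,0,0,0,0]
    - [0,0,0,0,0,0]
    - [0,0,0,0,0,0]
    - [0,0,0,0,0,0]
  claw: -1

```text
time_s: 54.45
position: [0.4945, -0.3528, 0.0362]
orientation: [0.733, 0.68, 0.0, 0.001]
ft_force: [-1.4, 1.5, 6.7]
gripper_width: 0.0278
```

Call:
drive_tool:
  commands:
    - [0,0,-0.1,0,0,0]
    - [0,0,-0.3,0,0,0]
    - [0,0,-0.5,0,0,0]
    - [0,0,-0.75,0,0,0]
    - [0,0,-1,0,0,0]

```text
time_s: 54.95
position: [0.494, -0.3524, 0.1367]
orientation: [0.733, 0.68, 0.0, -0.0]
ft_force: [0.7, -0.4, -3.5]
gripper_width: 0.0282
```

Call:
drive_tool:
  commands:
    - [0,0,-0.25,0,0,0]
    - [0,0,-0.5,0,0,0]
    - [0,0,-0.65,0,0,0]
    - [0,0,-0.65,0,0,0]
    - [0,0,-0.65,0,0,0]

```text
time_s: 55.45
position: [0.494, -0.3524, 0.1995]
orientation: [0.733, 0.68, -0.0, -0.0]
ft_force: [0.1, -0.3, -4.5]
gripper_width: 0.0282
```

Call:
drive_tool:
  commands:
    - [0.1,0,0,0,0,0]
    - [0.3,-0.01,0,0,0,0]
    - [0.5,-0.02,0,0,0,0]
    - [0.7,-0.02,0,0,0,0]
    - [0.93,-0.02,0,0,0,0]

```text
time_s: 55.95
position: [0.4992, -0.2575, 0.2003]
orientation: [0.733, 0.68, 0.0, -0.0]
ft_force: [0.6, 0.1, -3.5]
gripper_width: 0.0282
```

Call:
drive_tool:
  commands:
    - [0.23,0,0,0,0,0]
    - [0.46,-0.01,0,0,0,0]
    - [0.7,-0.02,0,0,0,0]
    - [0.93,-0.02,0,0,0,0]

```text
time_s: 56.35
position: [0.5039, -0.1643, 0.2004]
orientation: [0.733, 0.68, 0.0, 0.0]
ft_force: [0.8, 0.4, -3.4]
gripper_width: 0.0283
```

Call:
drive_tool:
  commands:
    - [0.23,0,0,0,0,0]
    - [0.46,-0.01,0,0,0,0]
    - [0.7,-0.02,0,0,0,0]
    - [0.93,-0.02,0,0,0,0]

```text
time_s: 56.75
position: [0.5087, -0.0715, 0.2004]
orientation: [0.733, 0.68, 0.0, 0.0]
ft_force: [0.6, -0.9, -3.4]
gripper_width: 0.0281
```

Call:
drive_tool:
  commands:
    - [0.23,0,0,0,0,0]
    - [0.46,-0.01,0,0,0,0]
    - [0.7,-0.02,0,0,0,0]
    - [0.93,-0.02,0,0,0,0]

```text
time_s: 57.15
position: [0.5134, 0.0213, 0.2004]
orientation: [0.733, 0.68, 0.0, 0.0]
ft_force: [-0.4, 0.6, -2.8]
gripper_width: 0.0282
```

Call:
drive_tool:
  commands:
    - [0.2,0,0,0,0,0]
    - [0.4,-0.01,0,0,0,0]
    - [0.6,-0.03,0,0,0,0]
    - [0.8,-0.04,0,0,0,0]
    - [0.94,-0.04,0,0,0,0]
    - [0.94,-0.04,0,0,0,0]
    - [0.94,-0.04,0,0,0,0]

```text
time_s: 57.85
position: [0.517, 0.1133, 0.2003]
orientation: [0.733, 0.68, -0.0, 0.0]
ft_force: [0.3, -0.3, -2.6]
gripper_width: 0.0284
```

Call:
drive_tool:
  commands:
    - [0,0,0.2,0,0,0]
    - [0,0,0.4,0,0,0]
    - [0,0,0.6,0,0,0]
    - [0,0,0.7,0,0,0]
    - [0,0,0.8,0,0,0]
    - [0,0,0.8,0,0,0]
    - [0,0,0.8,0,0,0]

```text
time_s: 58.55
position: [0.5176, 0.1129, 0.1209]
orientation: [0.733, 0.68, 0.0, 0.0]
ft_force: [-0.1, -0.3, -2.3]
gripper_width: 0.0282
```

```bash
python3 - <<'E'
from h import *
c=cam("wrist");s=manip.read_state();p=s["position"];print(p,s["orientation"],s["ft_force"])
for d in manip.regions_of("lid","wrist")[:1]:
    cs,_=cv2.findContours(d["pixels"].astype(np.uint8),cv2.RETR_EXTERNAL,cv2.CHAIN_APPROX_NONE)
    P=np.array([w(c,u,p[2]-.024)[:2] for u in max(cs,key=len)[:,0]],np.float32)*1000;print(d["p"],cv2.minAreaRect(P),P.min(0),P.max(0))
cv2.imwrite("pics/w9.png",c["frame"])
E
```

```text
[0.517726   0.11296775 0.12113884] [7.33253340e-01 6.79955330e-01 4.38165268e-04 3.09860260e-04] [-0.20015767 -0.5339044  -3.74685964]
0.94 ((519.5484008789062, 128.85626220703125), (156.27435302734375, 216.60037231445312), 85.76969909667969) [407.58032   50.805683] [632.2915  214.36884]
```

View pics/w9.png

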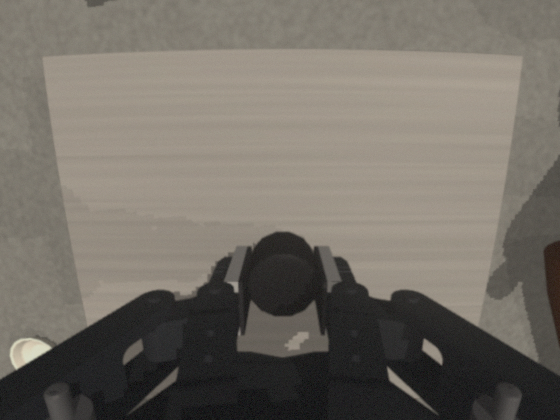

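The lid hangs level, aligned at yaw −4.2°, centred over the pan within about 2 mm. Lowering and releasing.

Call:
drive_tool:
  commands:
    - [0,0,0.05,0,0,0]
    - [0,0,0.1,0,0,0]
    - [0,0,0.14,0,0,0]
    - [0,0,0.165,0,0,0]
    - [0,0,0.175,0,0,0]
    - [0,0,0.175,0,0,0]

```text
time_s: 59.25
position: [0.5173, 0.113, 0.1032]
orientation: [0.733, 0.68, -0.0, -0.0]
ft_force: [-3.9, -0.2, 4.7]
gripper_width: 0.0278
```

Call:
drive_tool:
  commands:
    - [0,0,0,0,0,0]
    - [0,0,0,0,0,0]
    - [0,0,0,0,0,0]
    - [0,0,0,0,0,0]
    - [0,0,0,0,0,0]
    - [0,0,0,0,0,0]
  claw: 0.8

```text
time_s: 59.85
position: [0.5173, 0.113, 0.1028]
orientation: [0.733, 0.68, 0.0, -0.0]
ft_force: [-0.8, 0.3, 0.1]
gripper_width: 0.077
```

Call:
drive_tool:
  commands:
    - [0,0,-0.2,0,0,0]
    - [0,0,-0.5,0,0,0]
    - [0,0,-0.8,0,0,0]
    - [0,0,-1,0,0,0]

```text
time_s: 60.25
position: [0.5176, 0.113, 0.205]
orientation: [0.733, 0.68, 0.001, 0.001]
ft_force: [0.3, -0.5, 0.1]
gripper_width: 0.077
```

Call:
drive_tool:
  commands:
    - [-0.2,0,-0.2,0,0,0]
    - [-0.5,0,-0.4,0,0,0]
    - [-0.9,0,-0.5,0,0,0]

```text
time_s: 60.55
position: [0.5107, 0.0231, 0.2546]
orientation: [0.733, 0.681, 0.001, 0.001]
ft_force: [1.2, 0.3, -0.4]
gripper_width: 0.077
```

Call:
drive_tool:
  commands:
    - [-0.4,0,0,0,0,0]
    - [-0.8,0,0,0,0,0]
    - [-1,0,0,0,0,0]
    - [-1,0,0,0,0,0]

```text
time_s: 60.95
position: [0.5028, -0.0787, 0.2527]
orientation: [0.734, 0.679, -0.0, 0.0]
ft_force: [0.5, -0.1, 0.1]
gripper_width: 0.077
```

Call:
drive_tool:
  commands:
    - [-0.4,0,0,0,0,0]
    - [-0.8,0,0,0,0,0]
    - [-1,0,0,0,0,0]
    - [-1,0,0,0,0,0]

```text
time_s: 61.35
position: [0.4954, -0.1776, 0.2525]
orientation: [0.734, 0.679, -0.0, -0.0]
ft_force: [0.9, 0.3, 0.0]
gripper_width: 0.0768
```

Call:
drive_tool:
  commands:
    - [-0.4,0,0,0,0,0]
    - [-0.8,0,0,0,0,0]
    - [-1,0,0,0,0,0]
    - [-1,0,0,0,0,0]
    - [-1,0,0,0,0,0]

```text
time_s: 61.85
position: [0.4883, -0.2748, 0.2527]
orientation: [0.733, 0.68, 0.0, -0.0]
ft_force: [0.6, -0.2, 0.5]
gripper_width: 0.0769
```

```bash
python3 - <<'E'
from h import *
def rect(c,m,z):
    cs,_=cv2.findContours(m.astype(np.uint8),cv2.RETR_EXTERNAL,cv2.CHAIN_APPROX_NONE)
    P=np.array([w(c,u,z)[:2] for u in max(cs,key=len)[:,0]],np.float32)*1000; return cv2.minAreaRect(P)
c=cam("top")
for t,z in dict(lid=.079,sieve=.042,basket=.032).items():
    for d in manip.regions_of(t,"top")[:2]: print(t,round(d["p"],2),rect(c,d["pixels"],z))
for t,z in dict(bulb1=.02,clove1=.01).items():
    for d in manip.pinpoint(t,"top")[:5]: print(t,round(d["p"],2),np.round(d["xy"]),w(c,d["xy"],z).round(3))
cv2.imwrite("pics/top9.png",cv2.resize(c["frame"],(800,600)))
s=cam("scene");cv2.imwrite("pics/scene9.png",cv2.resize(s["frame"],(800,600)))
E
```

```text
lid 0.76 ((518.9813842773438, 116.01410675048828), (191.40786743164062, 218.6956787109375), 86.39028930664062)
sieve 0.95 ((520.5040893554688, -114.76982879638672), (183.80154418945312, 150.68865966796875), 4.943750858306885)
sieve 0.85 ((219.5947265625, -410.869140625), (152.36807250976562, 180.15322875976562), 31.288257598876953)
basket 0.7 ((504.09918212890625, 364.08905029296875), (213.75863647460938, 158.28338623046875), 4.970355033874512)
bulb1 0.72 [143. 208.] [0.499 0.346 0.02 ]
bulb1 0.68 [141. 185.] [0.562 0.352 0.02 ]
bulb1 0.65 [366. 134.] [ 0.686 -0.251  0.02 ]
bulb1 0.51 [133. 227.] [0.45  0.371 0.02 ]
bulb1 0.44 [229. 196.] [0.527 0.116 0.02 ]
```

View pics/top9.png

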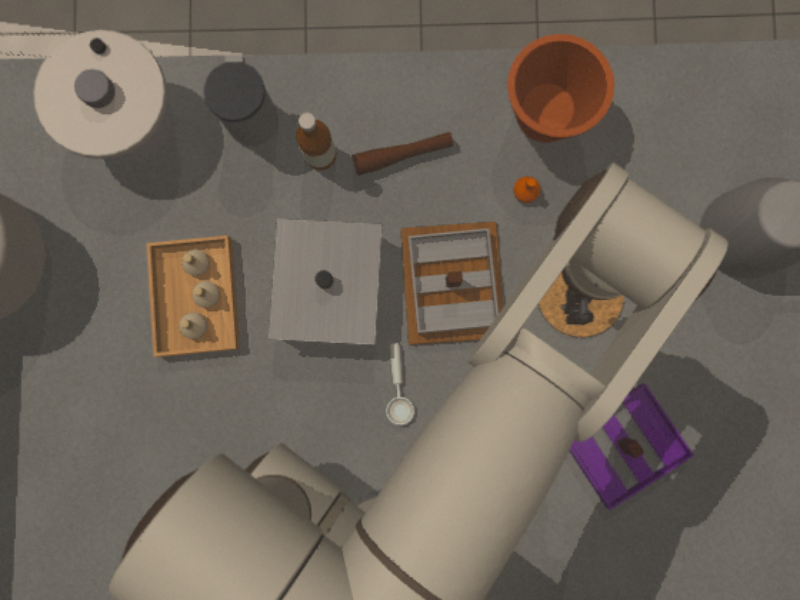

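View pics/scene9.png

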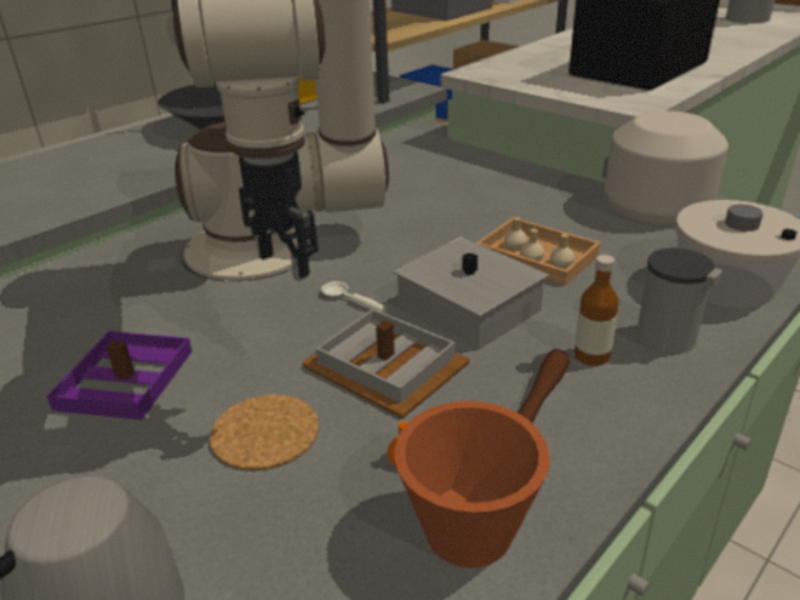

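The lid at (325,281) is on the pan and square. Three bulbs stand in the tray, the sieve is empty on its board, nothing is spilt and the arm is clear. Handing in.

```bash
python3 -c "
from rig import manip
print(manip.hand_in())"
```

```text
the job is handed in; nothing more can be done
None
```

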